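# Put out the job slates from the sprung case

### The job

The job slates are shut in the clear case: hold the dowel by its dark grip and push its rod through the small ringed hole in the back of the case, the side towards the robot, to spring the catch so that the lid pops up. Put the dowel away flat in the shallow tray and set out every slate side by side on the wooden stand, foot down against the front batten and leaning back on the back board. Finally press the empty case's lid down until the catch holds it shut, leaving the other tools where they lie.

Things in the scene. Friction and masses are not known exactly. Their poses are not given: they have to be found in the camera images.
- case: Clear acrylic case, fixed, 140 mm deep (x), 240 mm wide (y), rim 130 mm high, walls 5 mm, floor 10 mm thick. Origin: centre of its underside. The -x face, roughly towards the robot, is the back, with the hole; the lid hinges on the opposite side. Four slots along x at y = -72, -24, +24, +72 mm, each 12 mm wide between birch ribs up to 50 mm above the ledge; one may be empty.
- case_hole (a point): Centre of the small hole on the outer face of the case's back wall: 24 mm square, in a round steel ring, 90 mm above the ledge, running along the case's +x. The catch's push plate (32 by 34 mm) is 19 mm in from the outer face; pushed 4 to 6 mm further along +x it lets go of the lid (2 N at first, 4 N at 5 mm, stop at 12 mm) and springs back later.
- catch (a joint): Spring catch: 0 at rest, up to 0.012 m as its plate is pushed along the case's +x. At rest its hooked nose holds the lid's keeper bar; a lid pressed down pushes the sloped nose aside (about 5 N at the free edge) and snaps under it.
- lid (a joint): Lid angle, rad: 0 shut, 1.75 fully open (a little beyond upright). A hinge spring lifts it by itself in a second or two when the catch lets go and keeps pushing it open (under 1 N at the free edge). Clear plate 5 mm thick, reaching 135 mm from its hinge.
- lid_hinge (a point): Middle of the lid's hinge line, which runs along the case's y at x = +66 mm, 130 mm above the ledge (underside of the shut lid).
- lid_edge (a point): Point on the lid's upper face, 130 mm from the hinge, over the catch: the place to press it shut. When shut it lies 135 mm above the ledge.
- dowel_grip (a point): Centre of the dowel's square grip (dark wood, 60 mm long by 22 by 22 mm, rod at one end). x points along the rod to its tip, z is a side face of the grip (up as it lies on the ledge, 11 mm above it). 50 g.
- dowel_tip (a point): End of the dowel's round rod (12 mm diameter, 60 mm long), 90 mm from the centre of the grip.
- tray: Loose shallow wooden tray, open on top, 170 (x) by 100 (y) by 24 mm high, walls 6 mm, floor 6 mm. Origin: centre of its underside.
- stand: Wooden stand, fixed. x along its 340 mm length, y from front batten to back board; origin on the ledge, at mid-length and midway between the two. Base 12 mm thick; batten's inner face at y = -14 mm, top 30 mm above the ledge; back board's front face at y = +14 mm, top at 72 mm. A slate footed against the batten leans about 18 degrees. Room for four slates at 85 mm pitch.
- slate1_mid (a point): Centre of slate 1: a small framed writing slate, 70 mm wide (its x), 9 mm thick (its y), 110 mm high (its z), 110 g, standing in a slot of the case, foot down, centre 65 mm above the ledge; it may lean by up to 5 degrees in its slot. None if absent.
- slate2_mid (a point): Centre of slate 2, like slate 1. None if absent.
- slate3_mid (a point): Centre of slate 3, like slate 1. None if absent.
- slate4_mid (a point): Centre of slate 4, like slate 1. None if absent.
- slate1_foot (a point): Centre of the underside of slate 1, 55 mm below its centre.
- slate2_foot (a point): Centre of the underside of slate 2, 55 mm below its centre.
- slate3_foot (a point): Centre of the underside of slate 3, 55 mm below its centre.
- slate4_foot (a point): Centre of the underside of slate 4, 55 mm below its centre.
- lever1: Blue plastic tire lever, 126 by 22 by 8 mm, lying on the ledge; to be left alone.
- lever2: Second tire lever; to be left alone.
- lever3: Third tire lever; to be left alone.
- wrench: Steel pedal wrench, 310 mm long, lying on the ledge; to be left alone.
- torquekey: Aluminium torque key, T-shaped, standing in a fixed slotted wooden block (110 by 70 mm), top about 100 mm above the ledge; to be left alone.
Mind the look-alikes: they are no part of the job. Leave any orange look-alike of the tray alone. Of the things that look like the part that bears dowel_grip, take the one that is farthest to the robot's left at the start.

How it is judged:
By the outcome, as a careful person would: the job done as asked, in the order asked, and still so for the second after the job is handed in, with the robot touching nothing.
Of slate1, slate2, slate3, slate4 only 3 to 4 are there at a start; the rules pass over those that are not, and their reading is None.
At some moment in a run one of dowel, tray may be knocked a few centimetres aside while the robot is not near it.
It also fails if it takes over 200 s, if anything falls off the work surface, if the arm or the gripper's body presses on something with over 40 N, if the wrist force passes 120 N, or if a joint passes its speed limit or range.

### The arm

A 6-joint arm with a two-finger parallel gripper is mounted at the origin on the work surface. World frame = base frame: x ahead of the robot, y to its left, z up, the work surface at z = 0. Lengths are in mm, angles in rad, forces in N, time in s.
With the tool pointing down it reaches from about 350 to 975 mm from the base axis. Payload 7.1 kg.
Tool frame: the origin (TCP) lies on the front face of the gripper's body, between the roots of the fingers; the fingertips stand 80 mm ahead of it and the grasp point (between the pads) lies 61 mm ahead of it (env.tips_ahead is the distance from the TCP to the fingertips, in mm); z points along the fingers, y is the direction in which the jaws open and shut (so a half turn about z gives the same grasp; the last joint's range is limited). The gripper opens to 88 mm and grips with 3 to 60 N. Pads are 20 mm wide; open, the fingers measure 115 mm over their backs; the gripper's body (75 mm by 178 mm) begins 61 mm behind the grasp point.
Start: joints at [-0.019, 0.423, 1.63, -0, 1.089, -0.019], TCP at [624.984, 0.026, 302.675] pointing down, gripper open.
Joint ranges: [-3, 3], [-0.9, 2.11], [0.09, 2.58], [-1.31, 4.45], [0.11, 2.69], [-2.54, 2.54]. Speed limits (rad/s): [2.39, 2.39, 3.01, 3.14, 3.14, 3.14].

### API

Orientations are given as a unit quaternion [x, y, z, w].
In Python, from station import env, set_gripper, viewer, workorder gives the robot as it stands. Calls block until the motion is done:
- env.reach(position, orientation): joint-space move of the TCP to a pose.
- env.move_l(position, rot=None, rate=150, f_stop=None): straight line of the TCP; rot=None keeps the orientation; rate is the mean speed in mm/s. With f_stop (N) it stops when the force on the tool has changed by that much, and returns True; else False.
- env.move_joints(angles): joint-space move.
- set_gripper(opening): finger opening in mm; the grip force is fixed at half the most; returns when the fingers have stopped.
- env.hold(seconds).
- env.ik(position, orientation): joint angles nearest the present ones, or None.
- env.read_state(): the state.
- viewer.camera(name): name is "scene" or "side" or "wrist"; returns the picture (420x560x3 uint8, blue, green, red); there is no depth.
- viewer.camera_params(name): a dict with "fx", "fy", "cx", "cy" (pixels), "dist" ([k1, k2, p1, p2, k3] as OpenCV has them; the pictures are not rectified), "pose" (4x4, takes a point from camera to world coordinates); the wrist camera has in their place "tool_from_camera" (4x4, takes a point from camera to tool coordinates, whose origin is the TCP and whose axes are the flange's). Camera axes: x right, y up, looking along -z (the intrinsics and any distortion apply to the point x, -y, -z); pixel columns grow to the right and rows downward; lengths in mm; the calibration is good to about 2 mm. A picture is of the moment at which its call begins: read the wrist's pose just before it. camera_params takes no time and is no camera call.
A pose or a line that the arm cannot do raises env.IKError and nothing moves.
- workorder.sign_off(): hands the job in, once; it reports no verdict.
The state is a dict: "time_s": time; "qpos": joint angles; "dq": joint speeds; "tau": joint torques, N m; "tool_pos": TCP position; "orientation": TCP orientation; "force": force on the tool from outside, world axes, zero at the start; "wrist_torque": the same for the moment, N m; "width": finger opening in mm.
Only numpy, scipy, OpenCV 4.12 (cv2) and the standard library are available. Lean on these libraries where they do the work, as an engineer would, in place of code of your own. Each camera call takes 0.05 s, during which the arm holds its last target.

## Working session

There is one attempt and no reset: what is moved stays moved. The work goes in short steps, each a Python script; the robot and the scene stay as the last script left them, time stands still between calls to the robot, and variables do not carry over. Pictures are saved under pics/ and viewed, and the job is handed in when it is done.

```bash
ls; mkdir -p pics
python3 - <<'E'
from station import env, set_gripper, viewer, workorder
import cv2, numpy as np
for n in ["scene","side","wrist"]:
    im=viewer.camera(n); cv2.imwrite(f"pics/a_{n}.png",im)
    p=viewer.camera_params(n); print(n,{k:(np.round(v,3).tolist()) for k,v in p.items()})
print(env.read_state()["time_s"])
E
```

```text
pics
scene {'fx': 420.472, 'fy': 420.472, 'cx': 278.873, 'cy': 209.444, 'dist': [0.007, 0.0, 0.0, 0.0, 0.0], 'pose': [[-0.9, -0.268, 0.345, 981.422], [0.437, -0.549, 0.713, 923.763], [-0.002, 0.792, 0.611, 883.793], [0.0, 0.0, 0.0, 1.0]]}
side {'fx': 414.683, 'fy': 414.683, 'cx': 283.931, 'cy': 205.295, 'dist': [-0.048, 0.0, 0.0, 0.0, 0.0], 'pose': [[0.762, 0.405, -0.506, -145.963], [-0.648, 0.48, -0.591, -792.14], [0.003, 0.778, 0.628, 973.49], [0.0, 0.0, 0.0, 1.0]]}
wrist {'fx': 331.758, 'fy': 331.758, 'cx': 275.748, 'cy': 210.209, 'dist': [-0.017, 0.0, 0.0, 0.0, 0.0], 'tool_from_camera': [[0.001, 0.952, 0.305, 84.384], [1.0, -0.0, -0.001, -0.267], [-0.001, 0.305, -0.952, -81.43], [0.0, 0.0, 0.0, 1.0]]}
0.15
```

View pics/a_scene.png

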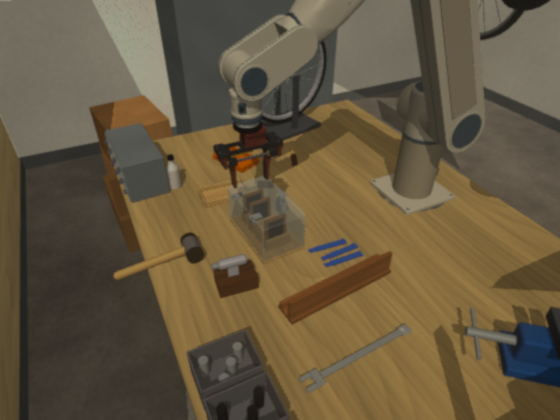

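View pics/a_side.png

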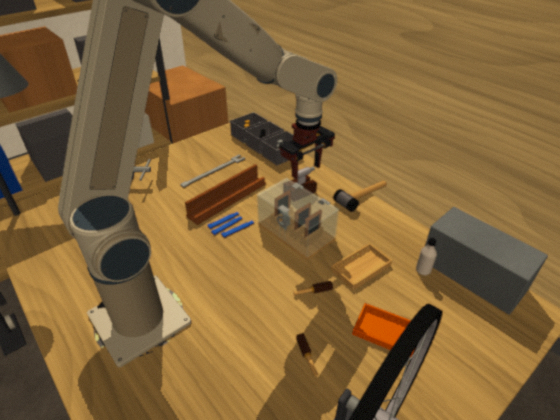

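View pics/a_wrist.png

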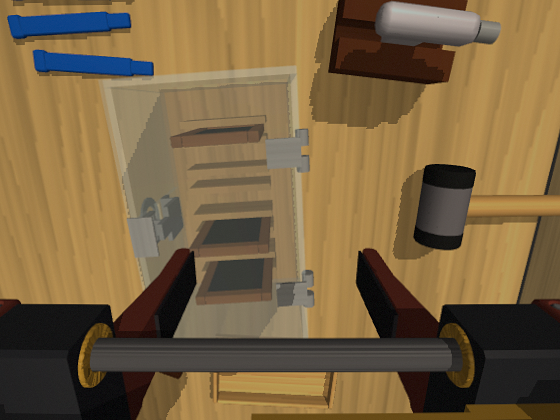

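```bash
cat > h.py <<'E'
from station import env, set_gripper, viewer, workorder
import cv2, numpy as np
from scipy.spatial.transform import Rotation as R
F=np.diag([1,-1,-1.])
def cam(name,st=None):
    p=viewer.camera_params(name)
    K=np.array([[p['fx'],0,p['cx']],[0,p['fy'],p['cy']],[0,0,1]]);d=np.array(p['dist'],float)
    if name=='wrist':
        st=st or env.read_state()
        T=np.eye(4);T[:3,:3]=R.from_quat(st['orientation']).as_matrix();T[:3,3]=st['tool_pos']
        P=T@np.array(p['tool_from_camera'])
    else: P=np.array(p['pose'])
    return K,d,P
def proj(c,X):
    K,d,P=c;X=np.atleast_2d(np.asarray(X,float))
    Xc=(X-P[:3,3])@P[:3,:3]@F
    return cv2.projectPoints(Xc,np.zeros(3),np.zeros(3),K,d)[0].reshape(-1,2)
def ray(c,uv):
    K,d,P=c
    n=cv2.undistortPoints(np.array(uv,float).reshape(-1,1,2),K,d).reshape(-1,2)
    v=np.c_[n,np.ones(len(n))]@F@P[:3,:3].T
    return P[:3,3],v/np.linalg.norm(v,axis=1)[:,None]
def onz(c,uv,z=0):
    o,v=ray(c,uv); return o+v*((z-o[2])/v[:,2])[:,None]
def snap(name,fn=None,crop=None,scale=1):
    st=env.read_state();im=viewer.camera(name)
    if fn: cv2.imwrite('pics/raw_'+fn+'.png',im); save(im,fn,crop,scale)
    return im,cam(name,st)
def save(im,fn,crop=None,scale=1):
    if crop: x0,y0,x1,y1=crop; im=im[y0:y1,x0:x1]
    cv2.imwrite('pics/'+fn+'.png',cv2.resize(im,None,fx=scale,fy=scale,interpolation=cv2.INTER_CUBIC))
E
python3 - <<'E'
from h import *
im=cv2.imread('pics/a_side.png'); save(im,'s_low',(270,230,450,400),4)
save(im,'s_case',(170,140,360,280),4)
im=cv2.imread('pics/a_scene.png'); save(im,'c_case',(180,130,320,270),4)
save(im,'c_stand',(210,220,420,350),3.5)
c=cam('side'); print(onz(c,[(320,287),(298,290),(304,344),(362,266),(385,325),(298,228)],10).round())
print(onz(cam('scene'),[(336,285),(267,220),(295,158)],0).round())
st=env.read_state();print(st['tool_pos'],st['orientation'])
E
```

```text
[[ 461. -250.   10.]
 [ 403. -216.   10.]
 [ 294. -361.   10.]
 [ 620. -275.   10.]
 [ 503. -462.   10.]
 [ 586.  -13.   10.]]
[[ 490.  273.    0.]
 [ 543.  -74.    0.]
 [ 273. -389.    0.]]
[6.24674811e+02 2.12140825e-02 3.02083845e+02] [ 7.07116208e-01  7.07097113e-01 -4.01037435e-04 -4.24575429e-04]
```

View pics/s_low.png

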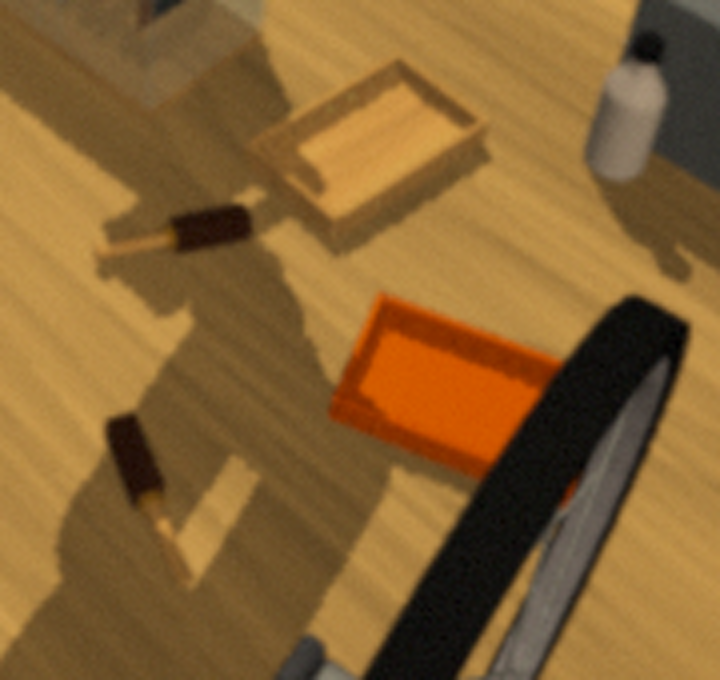

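View pics/s_case.png

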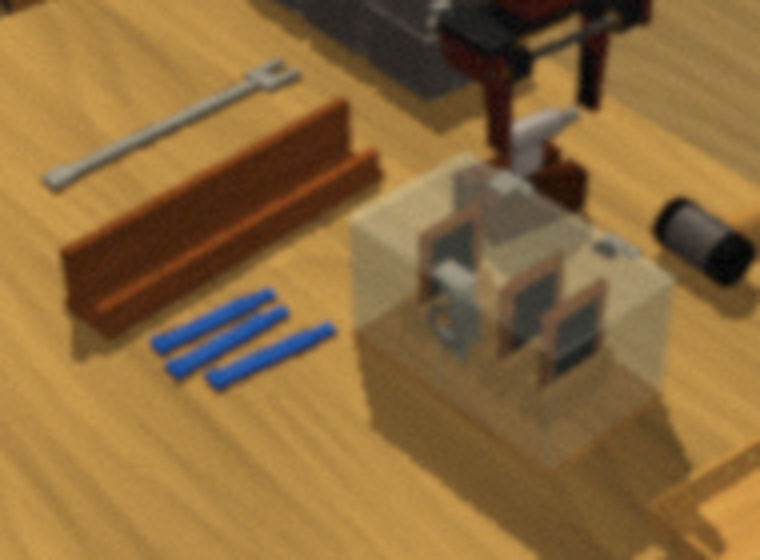

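View pics/c_stand.png

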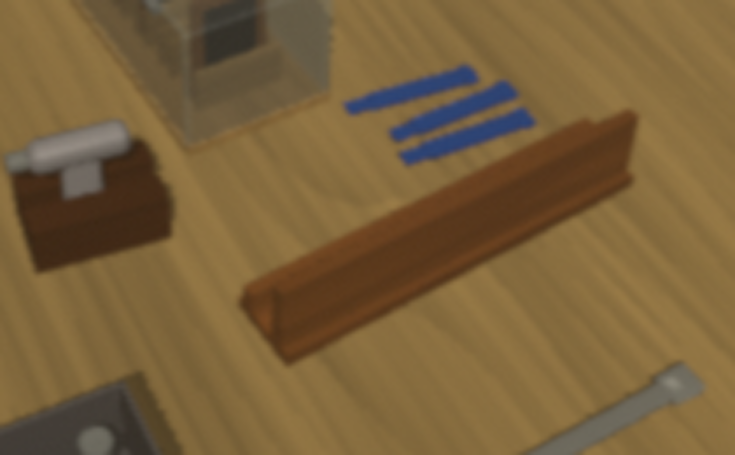

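View pics/c_case.png

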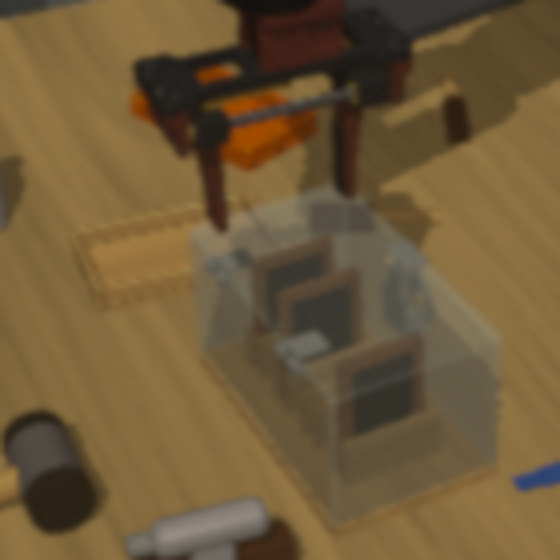

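Run:
```python
from h import *
q=[2**-.5,2**-.5,0,0]
env.reach([490,320,330],q); snap('wrist','w_stand',None,1.4)
snap('side','s2',None,1.4)
env.reach([530,-200,330],q); snap('wrist','w_dow',None,1.4)
snap('scene','c2',None,1.4)
st=env.read_state(); print(st['time_s'],st['tool_pos'],st['orientation'])
```

```text
3.55 [ 530.32379521 -199.13162465  330.00933207] [ 7.06617140e-01  7.07596081e-01  5.46750719e-05 -7.49107205e-06]
```

View pics/w_stand.png

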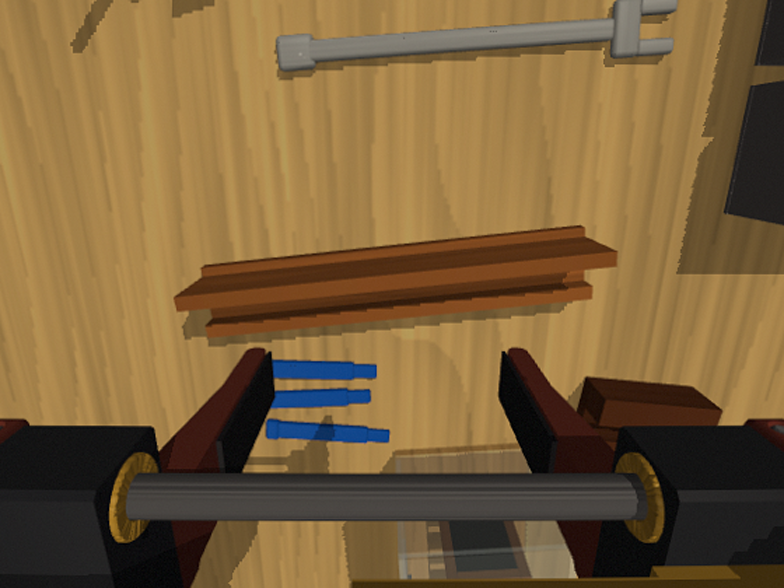

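View pics/w_dow.png

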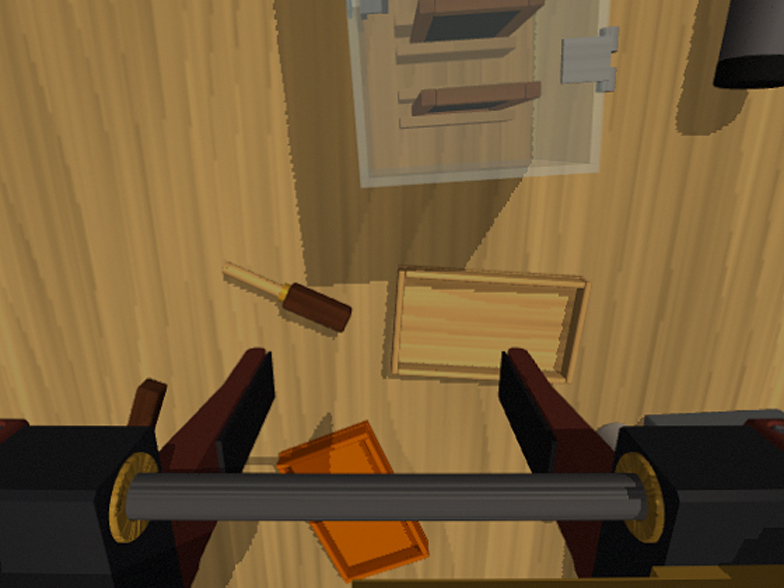

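View pics/s2.png

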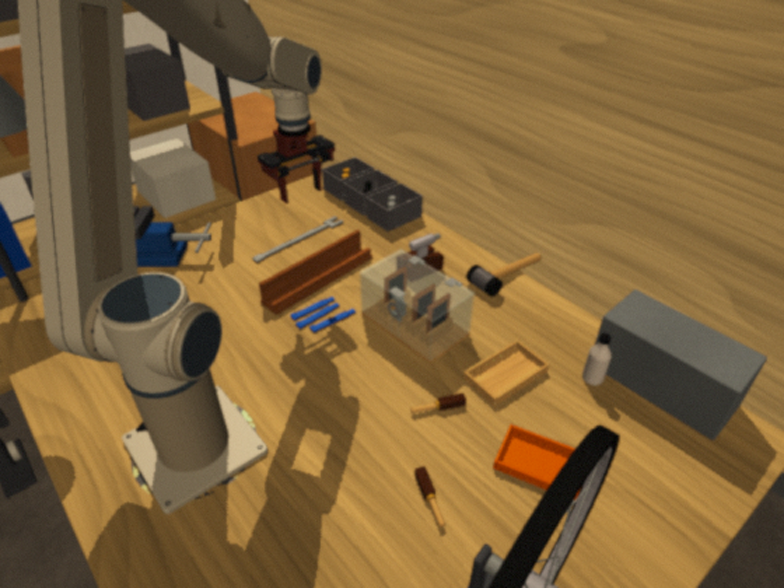

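View pics/c2.png

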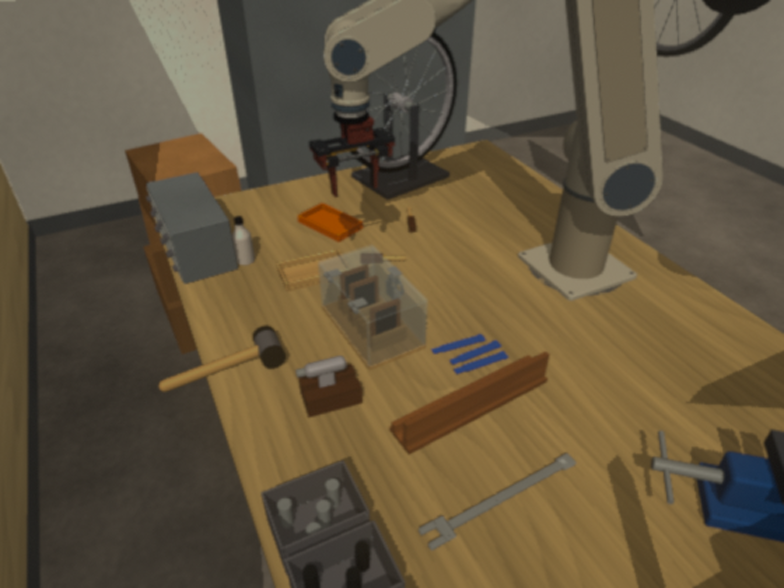

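Run:
```python
from h import *
im=cv2.imread('pics/raw_w_dow.png'); save(im,'z1',(140,170,430,290),2.7)
save(im,'z2',(230,0,450,145),3.6)
im=cv2.imread('pics/a_wrist.png'); save(im,'z3',(90,60,330,260),3.3)
im=cv2.imread('pics/raw_w_stand.png'); save(im,'z4',(110,150,450,250),2.3)
```

```text
(no output)
```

View pics/z1.png

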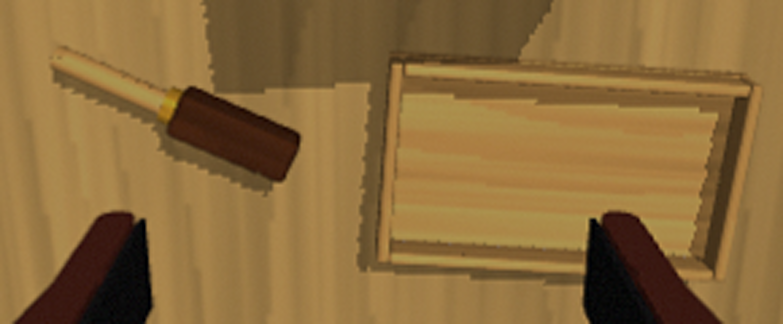

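View pics/z2.png

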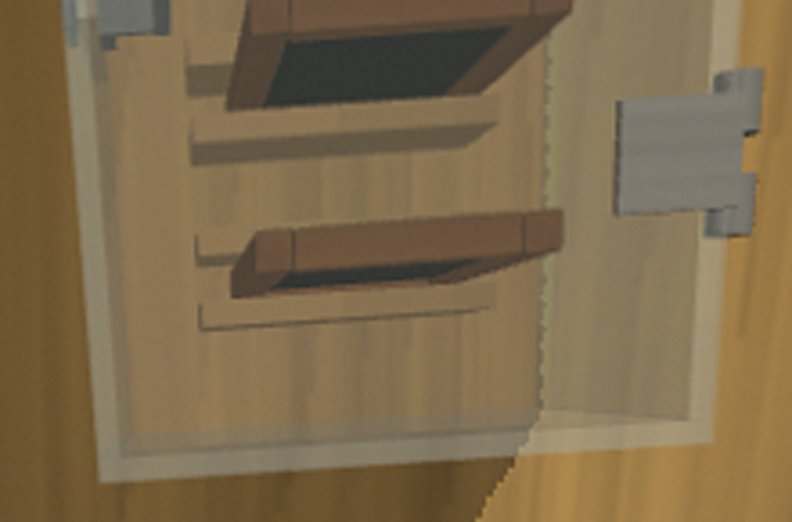

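View pics/z3.png

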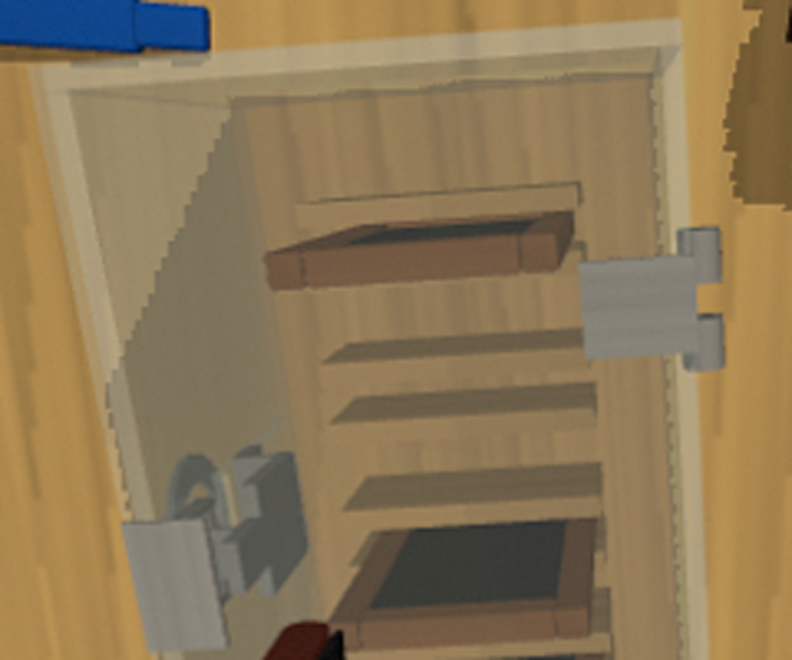

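View pics/z4.png

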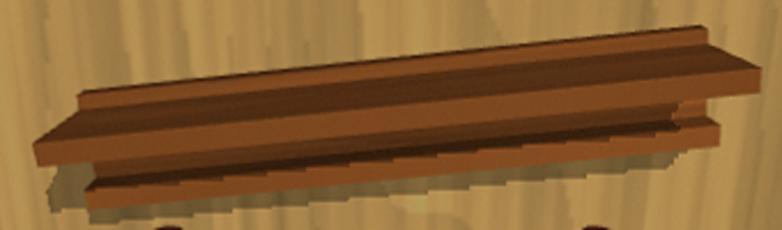

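```bash
cat > fit.py <<'E'
from h import *
from scipy.optimize import least_squares
def W(p,X):
    X=np.atleast_2d(np.asarray(X,float));c,s=np.cos(p[2]),np.sin(p[2])
    return np.c_[p[0]+c*X[:,0]-s*X[:,1],p[1]+s*X[:,0]+c*X[:,1],X[:,2]]
def fit(obs,p0):
    f=lambda p:np.concatenate([(proj(c,W(p,X))-np.asarray(uv)).ravel() for c,X,uv in obs])
    r=least_squares(f,p0,x_scale=[1,1,.01]);return r.x,f(r.x).reshape(-1,2)
def box(x0,x1,y0,y1,z0,z1):
    v=[(x,y,z) for x in(x0,x1) for y in(y0,y1) for z in(z0,z1)]
    return [(a,b) for i,a in enumerate(v) for b in v[i+1:] if sum(np.array(a)!=b)==1]
def draw(im,c,p,segs,col=(0,0,255),s=2):
    for a,b in segs:
        q=(proj(c,W(p,[a,b]))+.5)*s
        cv2.line(im,tuple(int(v) for v in q[0].round()),tuple(int(v) for v in q[1].round()),col,1,cv2.LINE_AA)
def big(im,s=2): return cv2.resize(im,None,fx=s,fy=s,interpolation=cv2.INTER_CUBIC)
def fake(pos,q): return cam('wrist',dict(tool_pos=pos,orientation=q))
E
cat > f1.py <<'E'
from fit import *
Q=[2**-.5,2**-.5,0,0]
cd=fake([530.32,-199.13,330.0],[7.06617140e-01,7.07596081e-01,5.5e-05,-7e-06])
cs=fake([490,320,330],Q)
ca=fake([624.67,.02,302.08],[7.07116208e-01,7.07097113e-01,-4.0e-04,-4.2e-04])
u=lambda pts,s,o:np.array(pts,float)/s+np.array(o)-.3
case,r=fit([(cd,[(-69,-120,135),(66,-120,135)],u([(100,482),(712,442)],3.6,(230,0))),
            (ca,[(-69,120,135),(66,120,135)],u([(35,68),(682,20)],3.3,(90,60)))],[620,0,0]);print('case',case.round(3),r.round(1).tolist())
stand,r=fit([(cs,[(-170,14,72),(170,14,72)],u([(38,166),(760,93)],2.3,(110,150)))],[490,273,0]);print('stand',stand.round(3),r.round(1).tolist())
tray,r=fit([(cd,[(-85,50,24),(85,50,24),(85,-50,24),(-85,-50,24)],u([(390,58),(760,86),(720,278),(378,262)],2.7,(140,170)))],[620,-275,0]);print('tray',tray.round(3),r.round(1).tolist())
dow,r=fit([(cd,[(90,0,11),(30,0,11),(-30,11,22),(-30,-11,22)],u([(55,57),(175,107),(300,132),(282,180)],2.7,(140,170)))],[461,-250,2.8]);print('dow',dow.round(3),r.round(1).tolist())
np.savez('p.npz',case=case,stand=stand,tray=tray,dow=dow)
im=big(cv2.imread('pics/raw_w_dow.png'),3)
draw(im,cd,dow,box(-30,30,-11,11,0,22)+[((30,0,11),(90,0,11))],s=3)
draw(im,cd,tray,box(-85,85,-50,50,0,24),s=3)
draw(im,cd,case,box(-70,70,-120,120,0,130)+box(-69,66,-120,120,135,135),s=3)
cv2.imwrite('pics/o1.png',cv2.resize(im[0:900,400:1400],(800,720)))
im=big(cv2.imread('pics/a_wrist.png'),3)
draw(im,ca,case,box(-70,70,-120,120,0,130)+box(-69,66,-120,120,135,135),s=3)
for y in(-72,-24,24,72): draw(im,ca,case,box(-35,35,y-4.5,y+4.5,10,120),(0,255,0),s=3)
t=np.linspace(0,6.28,24);ci=[(-70,14*np.cos(a),90+14*np.sin(a)) for a in t]
draw(im,ca,case,list(zip(ci,ci[1:])),(255,0,0),3)
cv2.imwrite('pics/o2.png',im[150:1000,250:1050][:,:][:600])
im=big(cv2.imread('pics/raw_w_stand.png'),2)
draw(im,cs,stand,box(-170,170,14,26,0,72)+box(-170,170,-26,-14,0,30))
cv2.imwrite('pics/o3.png',im[280:520,200:940])
E
python3 f1.py
```

```text
case [ 5.78592e+02 -1.36960e+01  6.20000e-02] [[2.3, 0.2], [-1.7, 1.4], [1.7, -1.5], [-2.3, -0.3]]
stand [4.96969e+02 2.86317e+02 1.06000e-01] [[-0.5, 0.1], [0.5, 0.0]]
tray [ 6.21427e+02 -2.70532e+02 -6.30000e-02] [[-0.6, 0.6], [1.4, -0.9], [1.0, 1.1], [-1.7, -0.4]]
dow [ 467.983 -251.781    2.754] [[-1.3, 0.1], [-0.1, -1.0], [-5.8, 17.2], [7.1, -15.7]]
```

```bash
sed -i 's/(-30,11,22),(-30,-11,22)\]/(-30,-11,22),(-30,11,22)]/; s/(-69,-120,135),(66,-120,135)/(-70,-120,130),(70,-120,130)/; s/(-69,120,135),(66,120,135)/(-70,120,130),(70,120,130)/' f1.py; python3 f1.py
```

```text
case [ 5.76912e+02 -1.37290e+01  6.80000e-02] [[0.3, 0.3], [-0.5, 0.2], [0.6, -0.1], [-0.5, -0.5]]
stand [4.96969e+02 2.86317e+02 1.06000e-01] [[-0.5, 0.1], [0.5, 0.0]]
tray [ 6.21427e+02 -2.70532e+02 -6.30000e-02] [[-0.6, 0.6], [1.4, -0.9], [1.0, 1.1], [-1.7, -0.4]]
dow [ 468.041 -251.537    2.758] [[-1.3, 0.2], [-0.1, -1.1], [0.4, 1.8], [0.9, -0.8]]
```

View pics/o1.png

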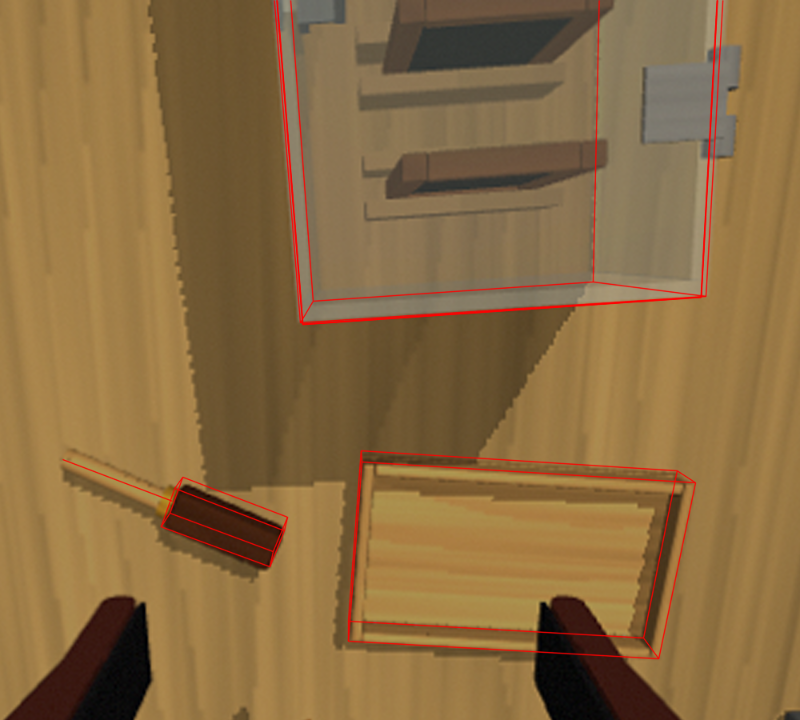

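View pics/o2.png

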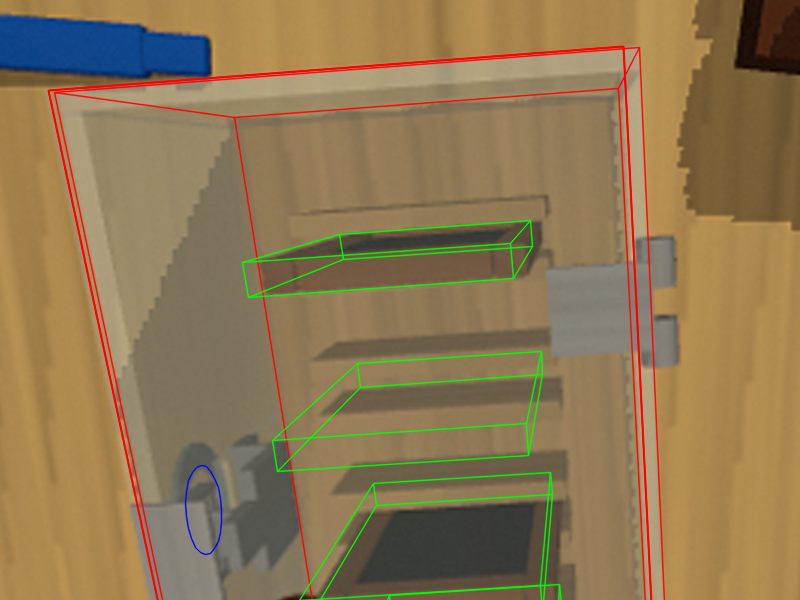

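View pics/o3.png

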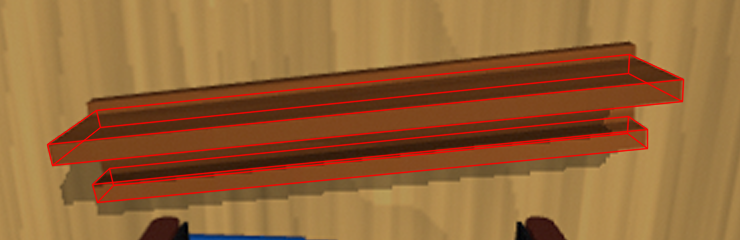

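Run:
```python
from fit import *
P=np.load('p.npz');case=P['case']
im=cv2.imread('pics/raw_s2.png');c=cam('side')
b=big(im,6)
draw(b,c,case,box(-70,70,-120,120,0,130),s=6)
t=np.linspace(0,6.28,24)
for r in (12,20):
  ci=[(-70,r*np.cos(a),90+r*np.sin(a)) for a in t]
  draw(b,c,case,list(zip(ci,ci[1:])),(255,0,0),6)
x0,y0=245*6,170*6
cv2.imwrite('pics/o4.png',b[y0:y0+590,x0:x0+640])
cc=cam('scene');b=big(cv2.imread('pics/raw_c2.png'),6)
draw(b,cc,case,box(-70,70,-120,120,0,130),s=6)
for r in (12,20):
  ci=[(-70,r*np.cos(a),90+r*np.sin(a)) for a in t]
  draw(b,cc,case,list(zip(ci,ci[1:])),(255,0,0),6)
cv2.imwrite('pics/o5.png',b[170*6:170*6+560,222*6:222*6+560])
```

```text
(no output)
```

View pics/o4.png

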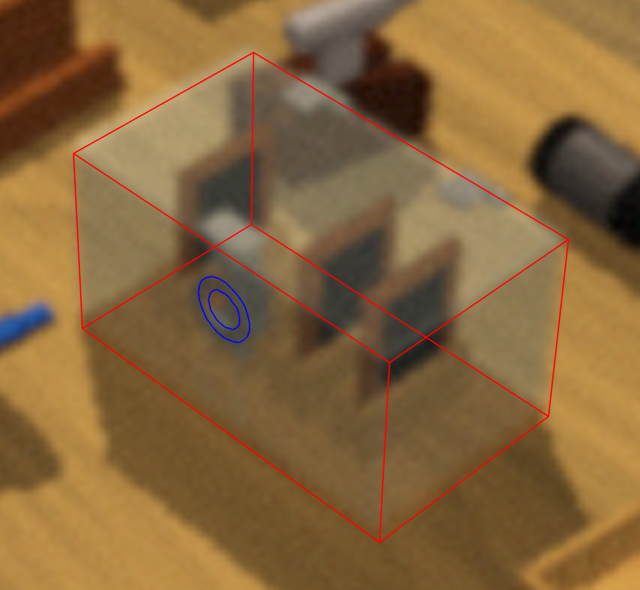

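View pics/o5.png

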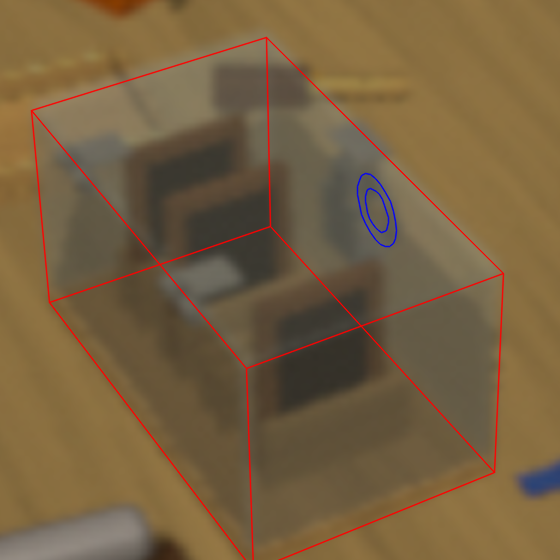

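Run:
```python
from fit import *
P=np.load('p.npz');case=P['case']
hole=W(case,[(-70,0,90)])[0];print(hole)
ok=[]
for tilt in (60,50,40,30):
  for sgn in (1,-1):
    for d in (200,240,280):
      a=np.deg2rad(tilt)
      z=np.array([np.sin(a),0,-np.cos(a)]);x=sgn*np.array([np.cos(a),0,np.sin(a)])
      Rm=np.c_[x,np.cross(z,x),z]
      look=-.305*x+.952*z
      camp=hole-look*d
      tcp=camp-Rm@np.array([84.4,-.3,-81.4])
      q=R.from_matrix(Rm).as_quat(); j=env.ik(tcp,q)
      if j is not None: ok.append((tilt,sgn,d)); print(tilt,sgn,d,tcp.round(),np.round(j,2),np.rad2deg(np.arcsin(-look[2])).round())
```

```text
[507.07476168 -18.50149656  90.        ]
60 -1 200 [424. -18. 165.] [-0.13  0.67  2.57  3.01  1.14  1.56] 12.0
50 1 200 [409. -19. 142.] [-0.13  0.62  2.56  3.01  0.9  -1.58] 58.0
50 -1 200 [439. -18. 178.] [-0.11  0.46  2.5   3.    0.69  1.6 ] 22.0
50 -1 240 [402. -18. 193.] [-0.13  0.4   2.57  2.98  0.7   1.61] 22.0
40 1 200 [419. -19. 158.] [-0.11  0.43  2.48  2.98  0.47 -1.51] 68.0
40 1 240 [404. -19. 195.] [-0.12  0.29  2.5   2.91  0.34 -1.45] 68.0
40 1 280 [389. -19. 232.] [-0.13  0.13  2.5   2.73  0.21 -1.27] 68.0
40 -1 200 [455. -18. 189.] [-0.1   0.35  2.4   2.93  0.31  1.7 ] 32.0
40 -1 240 [421. -18. 210.] [-0.11  0.25  2.46  2.87  0.27  1.75] 32.0
40 -1 280 [387. -18. 231.] [-0.13  0.14  2.51  2.75  0.21  1.86] 32.0
30 1 280 [415. -19. 251.] [-0.1   0.09  2.36  0.3   0.18  1.19] 78.0
30 -1 280 [414. -18. 250.] [-0.1   0.09  2.36  0.3   0.17 -1.95] 42.0
```

Run:
```python
from fit import *
P=np.load('p.npz');case=P['case']
hole=W(case,[(-70,0,90)])[0]
a=np.deg2rad(30);z=np.array([np.sin(a),0,-np.cos(a)]);x=-np.array([np.cos(a),0,np.sin(a)])
Rm=np.c_[x,np.cross(z,x),z];look=-.305*x+.952*z
tcp=hole-look*280-Rm@np.array([84.4,-.3,-81.4])
env.reach(tcp,R.from_matrix(Rm).as_quat()); env.hold(.2)
im,c=snap('wrist','w_hole')
b=big(im,3)
draw(b,c,case,box(-70,70,-120,120,0,130),s=3)
t=np.linspace(0,6.28,24)
for r in (12,20):
  ci=[(-70,r*np.cos(a),90+r*np.sin(a)) for a in t]
  draw(b,c,case,list(zip(ci,ci[1:])),(255,0,0),3)
cv2.imwrite('pics/o6.png',cv2.resize(b,None,fx=.47,fy=.47,interpolation=cv2.INTER_AREA))
cv2.imwrite('pics/o7.png',cv2.resize(im[100:330,150:420],None,fx=2.6,fy=2.6,interpolation=cv2.INTER_CUBIC))
np.savez('chole.npz',K=c[0],d=c[1],P=c[2]); print(env.read_state()['time_s'])
```

```text
5.2
```

View pics/o6.png

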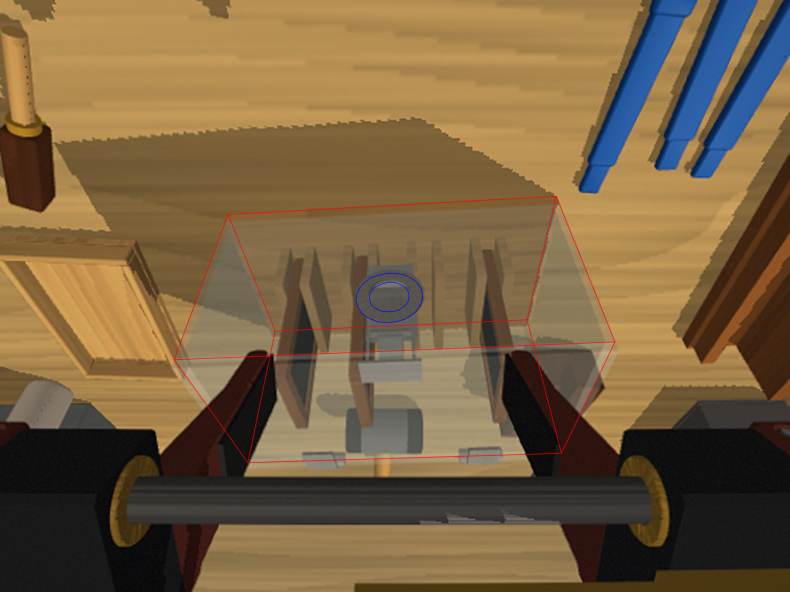

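View pics/o7.png

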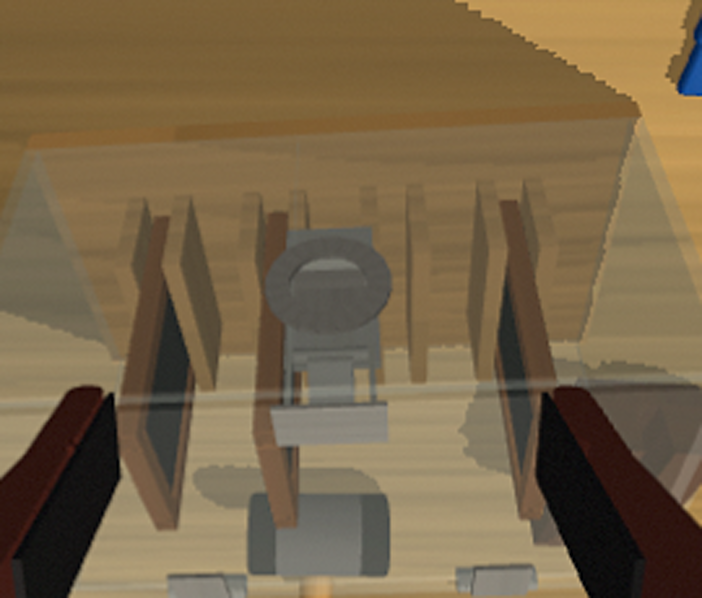

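```bash
cat >> h.py <<'E'
def down(phi):
    "tool pointing down, tool x axis at yaw phi"
    x=np.array([np.cos(phi),np.sin(phi),0]);z=np.array([0,0,-1.])
    return R.from_matrix(np.c_[x,np.cross(z,x),z]).as_quat()
def say(*a):
    s=env.read_state();print(round(s['time_s'],2),np.round(s['tool_pos'],1),'w',round(float(s['width']),1),'F',np.round(s['force'],1),*a)
E
python3 - <<'E'
from fit import *
P=np.load('p.npz');yaw=P['dow'][2]
phi=yaw-np.pi
q=down(phi)
x,y=467.3,-253.4
print(np.round(env.ik([x,y,83],q),2))
env.reach([x,y,200],q)
im,c=snap('wrist','w_g',None,1.4)
env.move_l([x,y,84],rate=120,f_stop=8); say()
set_gripper(15); say()
env.move_l([x,y,180],rate=150); say()
snap('wrist','w_g2',None,1.4);snap('side','s_g2',(200,150,440,330),3.3)
E
```

```text
[-0.52  0.64  1.93 -0.    0.57  1.44]
9.21 [ 467.7 -253.6   84.5] w 87.6 F [0.6 0.4 0.3]
10.23 [ 467.3 -253.4   84. ] w 21.8 F [ 1.  -0.8 -0. ]
11.03 [ 466.9 -253.2  179.5] w 21.6 F [-0.   1.3 -0.3]
```

View pics/w_g.png

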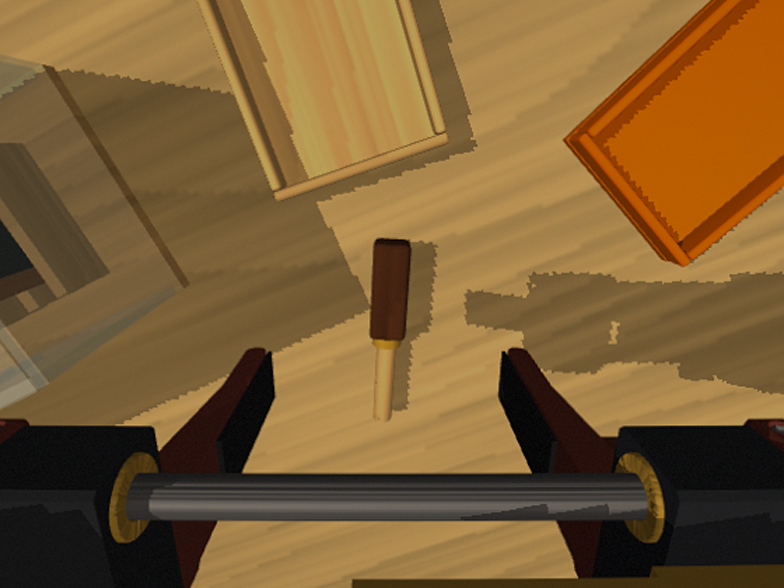

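View pics/w_g2.png

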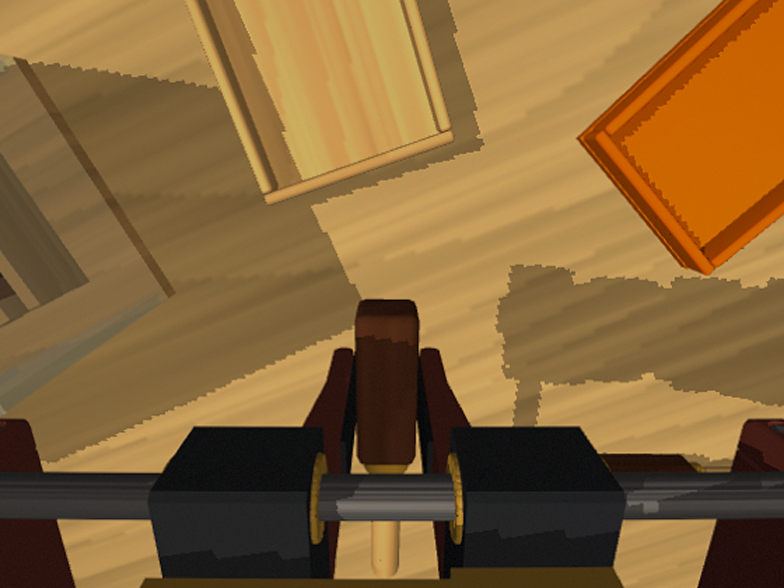

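View pics/s_g2.png

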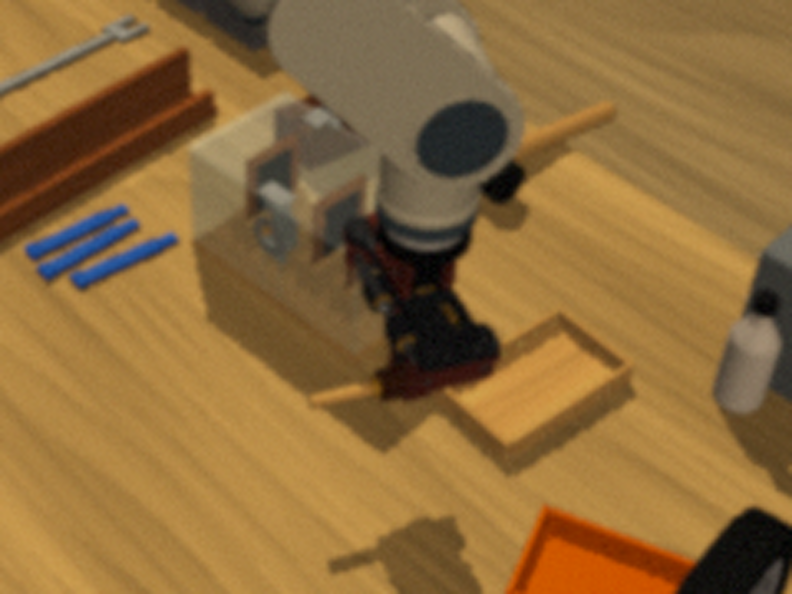

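Run:
```python
from fit import *
c=cam('wrist');st=env.read_state()
Rt=R.from_quat(st['orientation']).as_matrix()
for h,uvs in((61,[(357,317),(418,317),(357,312),(357,463),(407,463)]),(83,[(360,299),(415,299)]),(72,[(385,575)])):
  X=onz(c,np.array(uvs)/1.4,st['tool_pos'][2]-h); print(h,((X-st['tool_pos'])@Rt).round(1).tolist())
case=np.load('p.npz')['case']
for ph in(np.pi,-np.pi):print(np.round(env.ik([440,-23,162],down(case[2]+ph)),2))
print(st['qpos'])
im=cv2.imread('pics/raw_w_g2.png');save(im,'z5',(220,200,340,420),2.7)
```

```text
61 [[30.7, -9.5, 60.9], [30.7, 10.4, 60.9], [32.4, -9.5, 60.9], [-26.2, -10.6, 61.1], [-26.2, 7.7, 61.1]]
83 [[29.6, -9.7, 82.9], [29.6, 10.8, 82.9]]
72 [[-92.9, -0.4, 72.2]]
[-0.08  0.4   2.12 -0.    0.62 -1.72]
[-0.08  0.4   2.12 -0.    0.62 -1.72]
[-5.19277674e-01  4.69753187e-01  1.91567034e+00 -5.04840463e-06
  7.58279085e-01  1.43535354e+00]
```

View pics/z5.png

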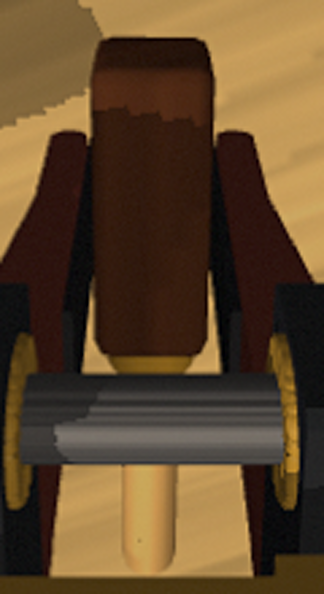

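```bash
cat > g.py <<'E'
from fit import *
P=np.load('p.npz');case=P['case'];q=down(case[2]+np.pi)
env.move_l([460,-240,240],rate=200)
a=W(case,[(-92-90,0,162)])[0]
env.reach(a+[0,0,70],q); env.move_l(a,rate=150); env.hold(.2); say()
snap('side','s_i',(170,130,370,290),4); snap('scene','c_i',(200,150,340,260),5)
E
python3 g.py
```

```text
15.08 [395.9 -26.2 162.8] w 21.7 F [-0.2 -0.7 -0.6]
```

View pics/s_i.png

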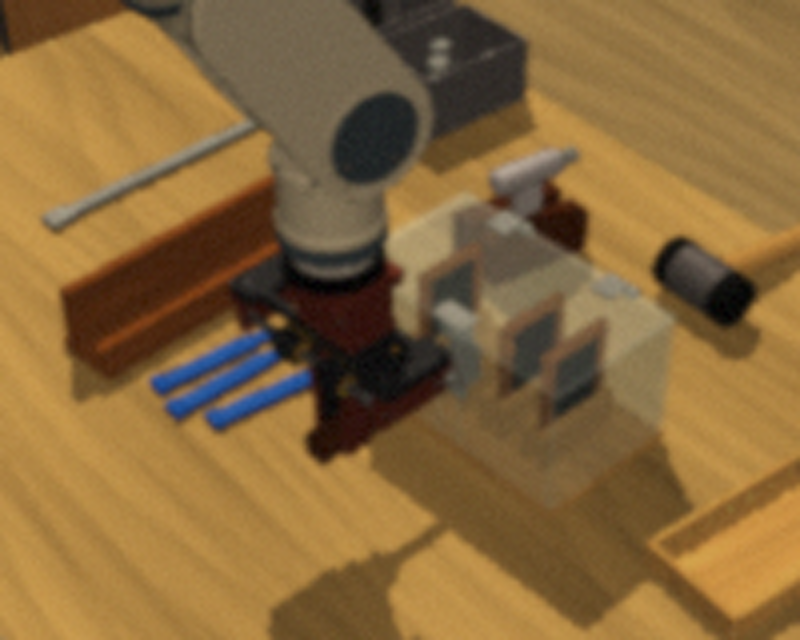

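View pics/c_i.png

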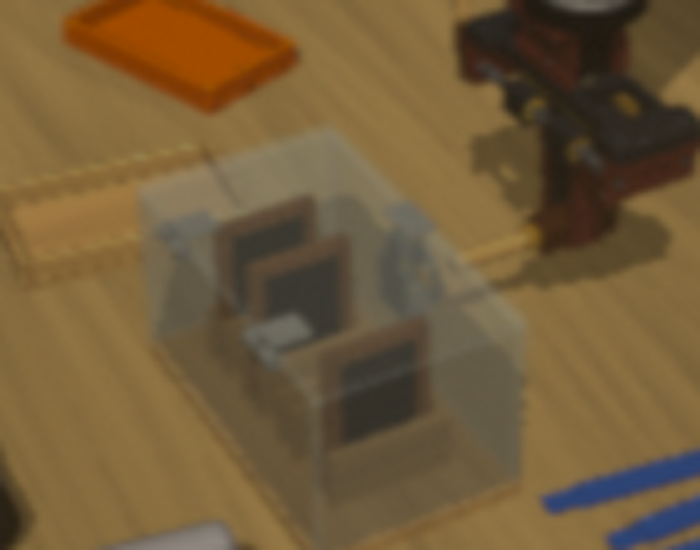

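Rod tip at scene ≈(291,203) points at the ring at ≈(284,205); it lines up. Push.

Run:
```python
from fit import *
P=np.load('p.npz');case=P['case']
t=lambda d:W(case,[(-70+d-90,0,162)])[0]
s=env.move_l(t(15),rate=60,f_stop=5); say(s)
if not s:
    for d in (20,23,26,28):
        s=env.move_l(t(d),rate=40,f_stop=12); say(d,s)
        if s: break
    env.hold(.5); say()
snap('side','s_j',(170,130,370,290),4); snap('scene','c_j',(180,130,340,260),5)
```

```text
15.95 [431.9 -23.6 161.8] w 21.8 F [-0.2  0.4 -0.5] False
16.23 [437.  -23.2 161.9] w 21.6 F [-1.5 -0.4 -0.2] 20 False
16.48 [439.8 -23.1 161.9] w 21.5 F [-2.2  0.1 -0.7] 23 False
16.73 [442.9 -22.8 161.8] w 21.9 F [-4.  -0.2  0.6] 26 False
16.98 [444.9 -22.7 161.9] w 21.6 F [-4.7 -0.8  0.2] 28 False
17.48 [445.1 -22.7 161.9] w 21.7 F [-4.3  0.2 -1.1]
```

View pics/s_j.png

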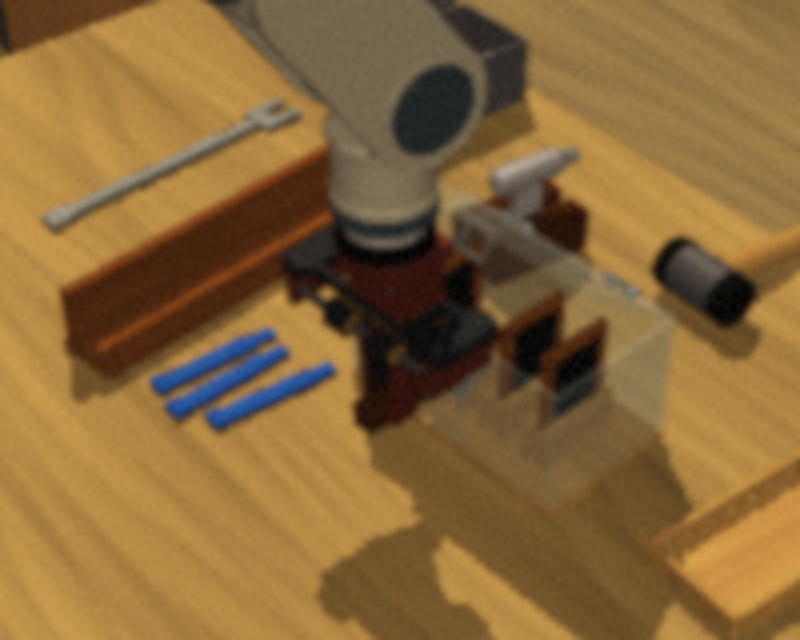

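View pics/c_j.png

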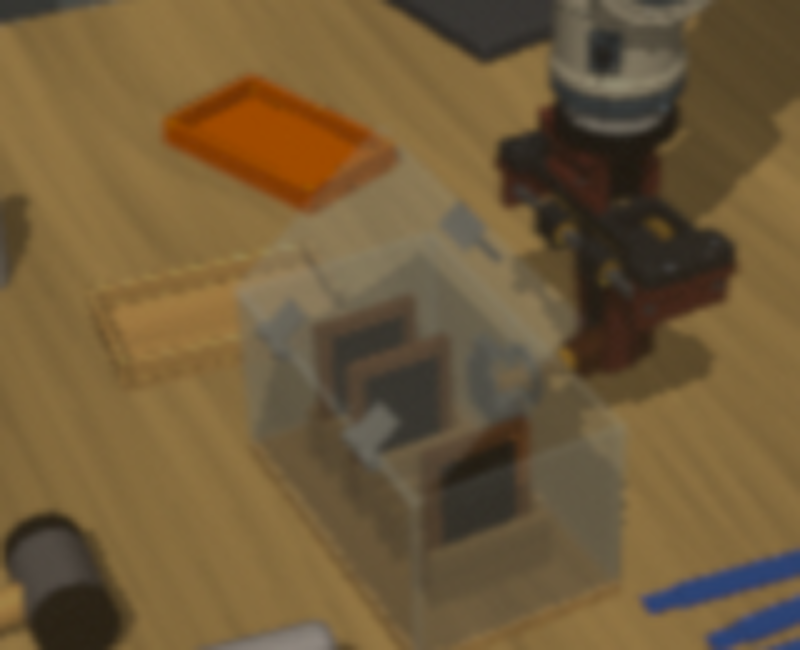

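Run:
```python
from fit import *
P=np.load('p.npz');case=P['case'];tray=P['tray']
t=lambda d:W(case,[(-70+d-90,0,162)])[0]
env.move_l(t(-25),rate=120); 
a=t(-25); env.move_l([a[0],a[1],300],rate=250)
q=down(np.pi+tray[2])
env.reach([450,-270,310],q); env.move_l([690,-290,320],rate=250); env.hold(.15); say()
im,c=snap('wrist','w_tr')
b=big(im,2); draw(b,c,tray,box(-85,85,-50,50,0,24))
cv2.imwrite('pics/o8.png',cv2.resize(b,None,fx=.7,fy=.7))
snap('side','s_k',None,1.4)
```

```text
21.12 [ 689.2 -290.   320.4] w 21.9 F [ 0.2  1.2 -0.5]
```

View pics/o8.png

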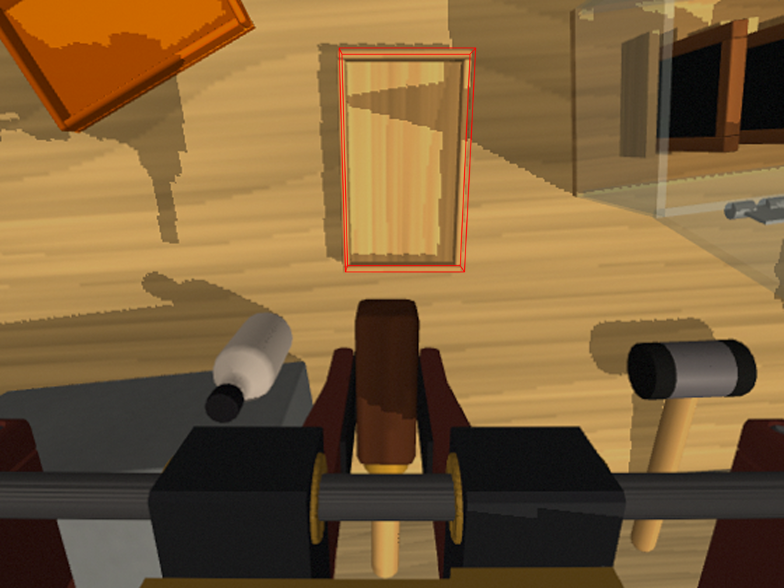

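View pics/s_k.png

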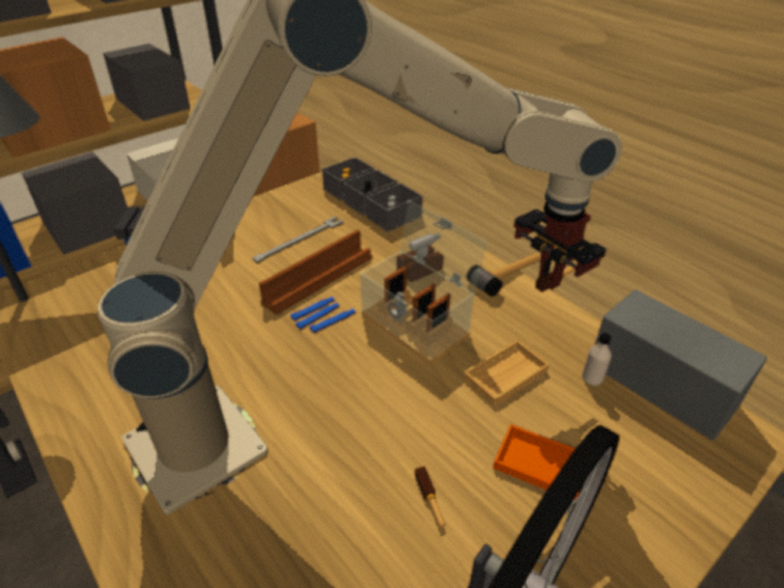

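Run:
```python
from fit import *
P=np.load('p.npz');tray=P['tray']
p=W(tray,[(-28,0,0)])[0]
env.move_l(p+[0,0,160],rate=250); env.move_l(p+[0,0,105],rate=120)
s=env.move_l(p+[0,0,89],rate=40,f_stop=4); say(s)
set_gripper(44); say()
env.move_l(p+[0,0,200],rate=200); 
env.hold(.1);im,c=snap('wrist','w_tr2',None,1.4)
snap('side','s_k2',(290,220,420,310),5)
```

```text
23.14 [ 593.7 -268.9   89.7] w 21.8 F [-0.3  0.5  3.1] True
23.7 [ 593.2 -268.6   89.3] w 44.4 F [ 0.2 -0.3 -0.2]
```

View pics/w_tr2.png

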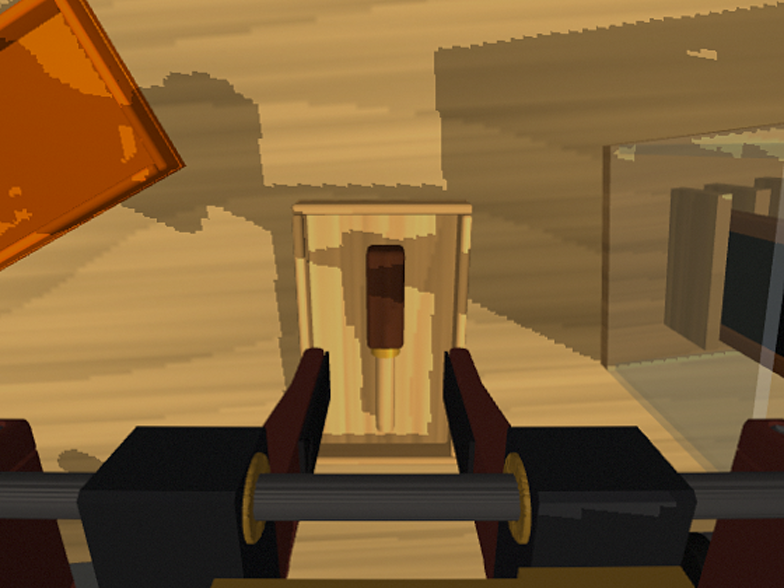

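View pics/s_k2.png

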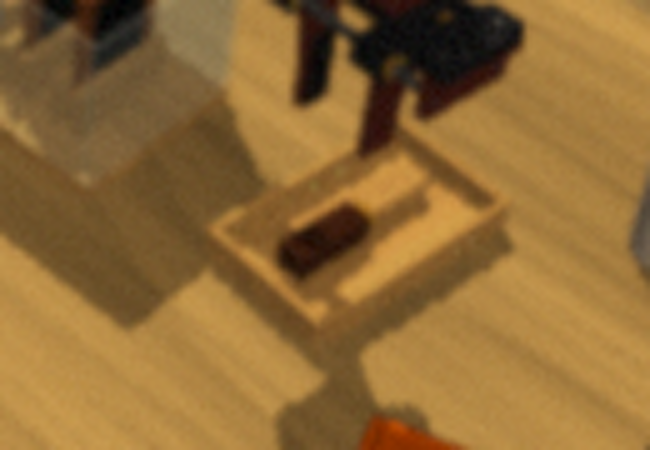

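```bash
cat > k.py <<'E'
from fit import *
P=np.load('p.npz');case=P['case'];q=down(case[2]+np.pi)
env.reach([600,-180,380],q); env.reach([610,-14,390],q); env.hold(.2); say()
im,c=snap('wrist','w_sl')
b=big(im,3)
draw(b,c,case,box(-70,70,-120,120,0,130),s=3)
for y in(-72,-24,24,72): draw(b,c,case,box(-35,35,y-4.5,y+4.5,120,120)+box(-35,35,y-6,y+6,50,50),(0,255,0),s=3)
cv2.imwrite('pics/o9.png',b[150:800,460:1240]); cv2.imwrite('pics/o9b.png',big(im,3)[150:800,460:1240])
np.savez('csl.npz',K=c[0],d=c[1],P=c[2])
E
python3 k.py
```

```text
26.32 [610.  -15.7 389.6] w 43.9 F [ 0.5 -0.2  1. ]
```

View pics/o9.png

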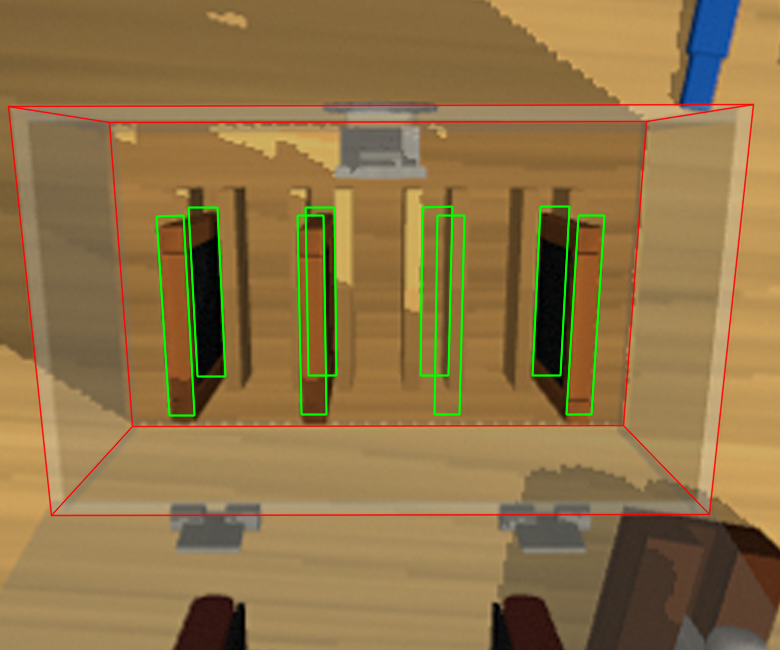

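View pics/o9b.png

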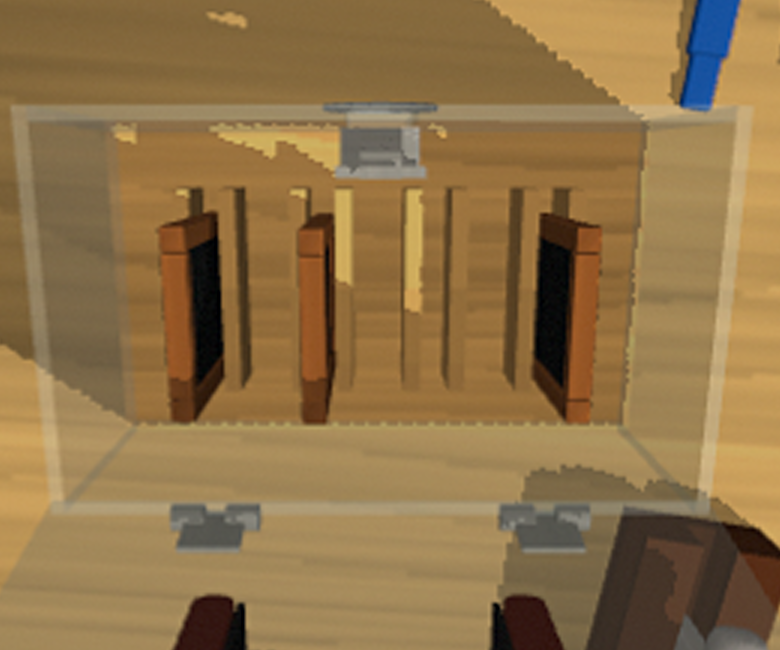

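```bash
cat > pl.py <<'E'
from fit import *
P=np.load('p.npz');case=P['case'];stand=P['stand'];D=160.
def tilt(deg):
    a=np.deg2rad(deg);cy,sy=np.cos(stand[2]),np.sin(stand[2])
    ys=np.array([-sy,cy,0]);xs=np.array([cy,sy,0])
    z=-(np.sin(a)*ys+np.cos(a)*np.array([0,0,1]));x=-xs
    return np.c_[x,np.cross(z,x),z]
def tcp(xs,b,z,deg):
    Rm=tilt(deg);B=W(stand,[(xs,b,z)])[0]
    return B-D*Rm[:,2]-4.5*Rm[:,1],R.from_matrix(Rm).as_quat()
def grab(xc,yc):
    q=down(case[2]+np.pi)
    p=W(case,[(xc,yc,0)])[0]
    set_gripper(32)
    s=env.read_state()['tool_pos']
    env.move_l([s[0],s[1],max(s[2],300)],rate=250)
    env.reach(p+[0,0,300],q); env.move_l(p+[0,0,215],rate=200)
    s=env.move_l(p+[0,0,170],rate=80,f_stop=8); say('at slate',s)
    return p,s
def lift(p):
    set_gripper(2); say('gripped')
    env.move_l(p+[0,0,230],rate=80); say('lifted'); env.move_l(p+[0,0,335],rate=200)
def place(xs):
    t,q=tcp(xs,-2,100,12); env.reach(t+[0,0,45],q); 
    t,q=tcp(xs,-2,60,12); env.move_l(t,rate=200); env.hold(.1);say('above')
E
python3 - <<'E'
from pl import *
for xs in(-85,0,85):
    for b,z,d in((-2,145,12),(-5.4,12,18)):
        t,q=tcp(xs,b,z,d); print(xs,d,t.round(),np.round(env.ik(t,q),2))
p,s=grab(2.5,71)
snap('scene','c_gr',(180,90,340,230),4.5); snap('wrist','w_gr')
E
```

```text
-85 12 [410. 304. 302.] [ 0.69  0.3   1.83 -0.19  1.13 -0.89]
-85 18 [408. 317. 166.] [ 0.75  0.54  1.87 -0.31  0.95 -0.72]
0 12 [494. 313. 302.] [ 0.62  0.4   1.67 -0.2   1.17 -0.97]
0 18 [493. 326. 166.] [ 0.67  0.62  1.71 -0.31  1.01 -0.82]
85 12 [579. 322. 302.] [ 0.55  0.51  1.5  -0.2   1.23 -1.05]
85 18 [577. 335. 166.] [ 0.6   0.7   1.53 -0.31  1.09 -0.9 ]
28.88 [574.6  57.3 169.8] w 32.1 F [-0.1 -0.3  0.2] at slate False
```

View pics/c_gr.png

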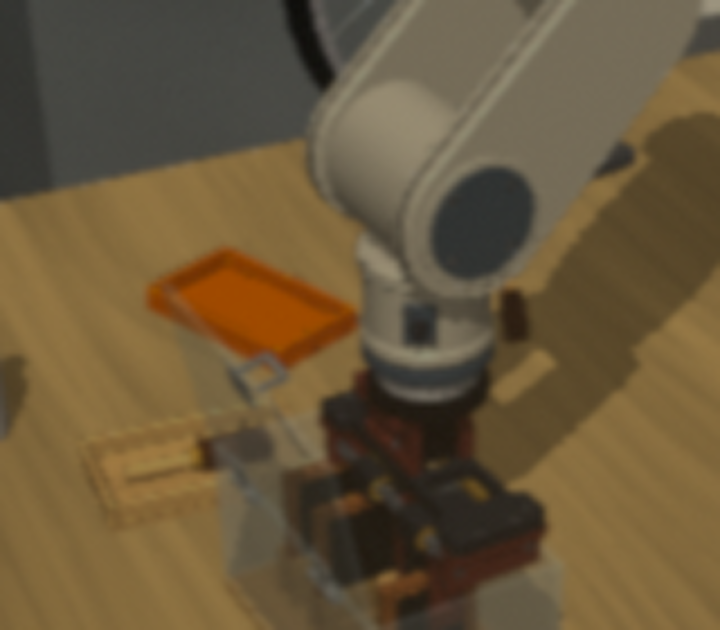

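View pics/w_gr.png

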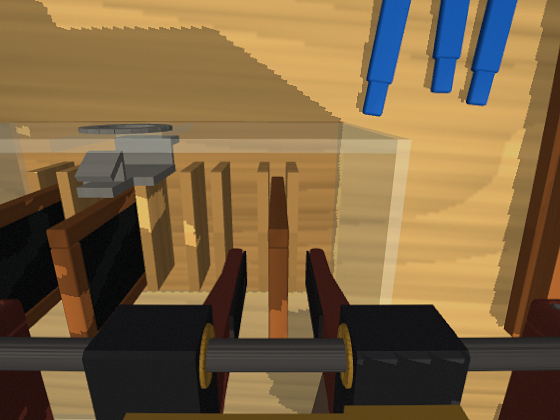

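Run:
```python
from pl import *
p=W(case,[(2.5,71,0)])[0]
lift(p); place(-85)
snap('wrist','w_p1');snap('side','s_p1',(150,100,350,250),4); snap('scene','c_p1',(250,180,430,330),4)
```

```text
29.47 [574.7  57.3 170.2] w 8.6 F [-0.3  0.3  1.9] gripped
30.37 [574.3  57.2 229.7] w 8.8 F [-0.8 -0.3 -1.7] lifted
32.83 [410.6 304.3 218.8] w 8.7 F [-0.4  0.1  0.6] above
```

View pics/w_p1.png

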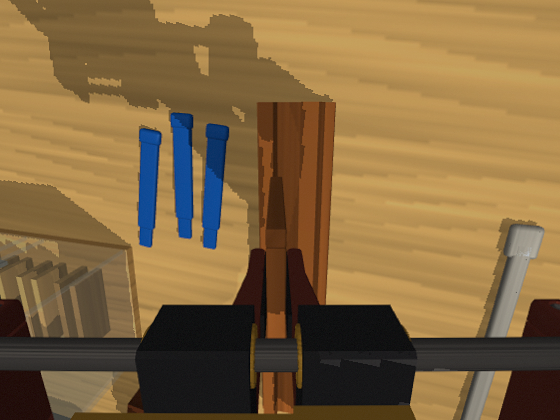

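View pics/s_p1.png

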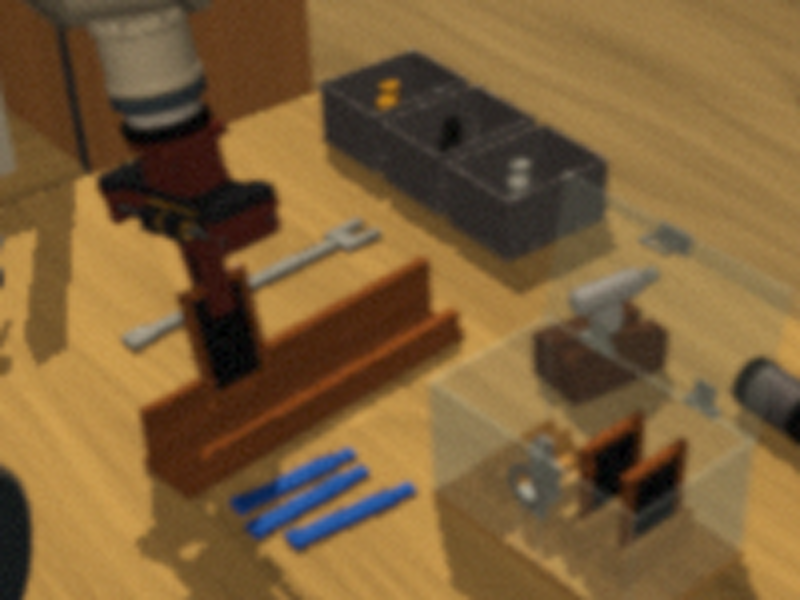

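View pics/c_p1.png

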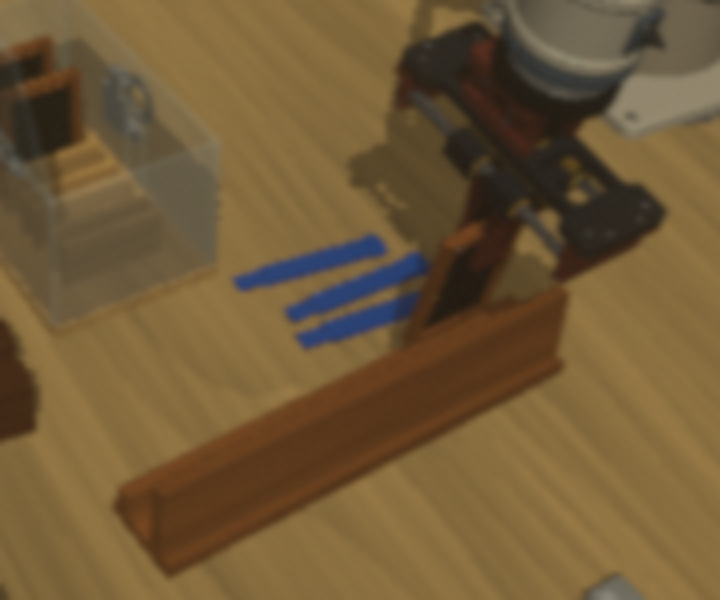

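Run:
```python
from pl import *
c=cam('wrist');im=cv2.imread('pics/raw_w_p1.png');b=big(im,4)
draw(b,c,stand,box(-170,170,14,26,0,72)+box(-170,170,-26,-14,12,30),s=4)
cv2.imwrite('pics/o10.png',b[380:980,820:1500])
cs=cam('side');b=big(cv2.imread('pics/raw_s_p1.png'),5)
draw(b,cs,stand,box(-170,170,14,26,0,72)+box(-170,170,-26,-14,12,30),s=5)
cv2.imwrite('pics/o11.png',b[150*5:240*5,175*5:275*5])
```

```text
(no output)
```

View pics/o10.png

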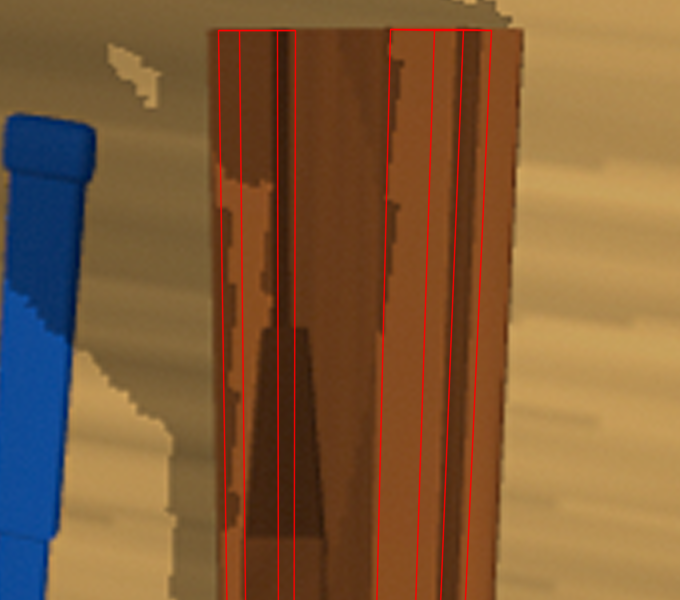

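View pics/o11.png

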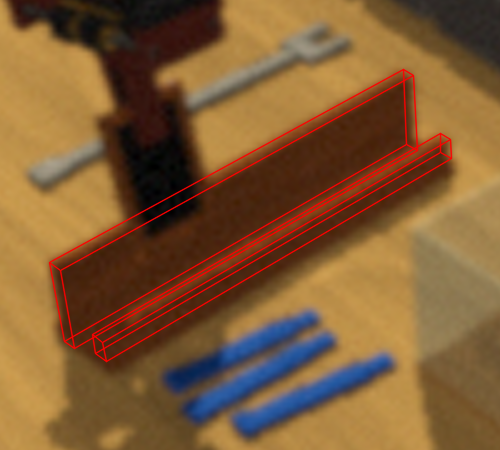

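```bash
cat >> pl.py <<'E'
def lower(xs):
    t,q=tcp(xs,-2,22,12); s=env.move_l(t,rate=80,f_stop=6); say('22',s)
    if s: return False
    t,q=tcp(xs,-2,9,12); s=env.move_l(t,rate=25,f_stop=4); z=env.read_state()['tool_pos'][2]; say('down',s)
    t0,_=tcp(xs,-2,12,12); zc=12+(z-t0[2]); print('contact z',round(zc,2))
    zc=np.clip(zc,10.5,14)
    t,q=tcp(xs,-7.5,zc+.5,12); s=env.move_l(t,rate=20,f_stop=4); say('batten',s)
    # actual b
    p=env.read_state()['tool_pos']; tb,_=tcp(xs,0,zc+.5,12); ys=np.array([-np.sin(stand[2]),np.cos(stand[2]),0])
    b=float((p-tb)@ys); print('b',round(b,2))
    t,q=tcp(xs,b+.2,zc+.3,17.3); s=env.move_l(t,q,rate=30,f_stop=6); say('tilted',s)
    return True
def release():
    set_gripper(22); say('open')
    s=env.read_state(); z=R.from_quat(s['orientation']).as_matrix()[:,2]
    env.move_l(np.array(s['tool_pos'])-z*60,rate=150); env.hold(.1)
E
python3 - <<'E'
from pl import *
print(lower(-85))
snap('wrist','w_p2');snap('side','s_p2',(150,100,350,250),4); snap('scene','c_p2',(250,180,430,330),4)
E
```

```text
33.6 [409.6 304.  179.1] w 8.9 F [ 0.2 -0.3 -1.3] 22 False
34.04 [409.8 304.3 169.4] w 8.6 F [-0.2  0.4  5.8] down True
contact z 11.99
34.25 [410.  302.8 169.5] w 9.4 F [ 1.3 -0.5  2.4] batten True
b -3.29
34.66 [408.7 312.9 167. ] w 8.7 F [ 2.7 -2.   3.4] tilted True
True
```

View pics/s_p2.png

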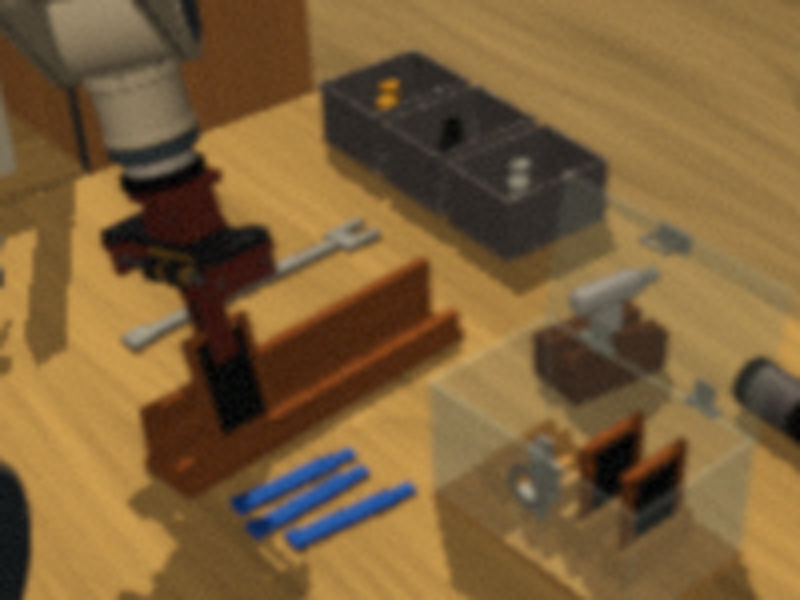

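View pics/c_p2.png

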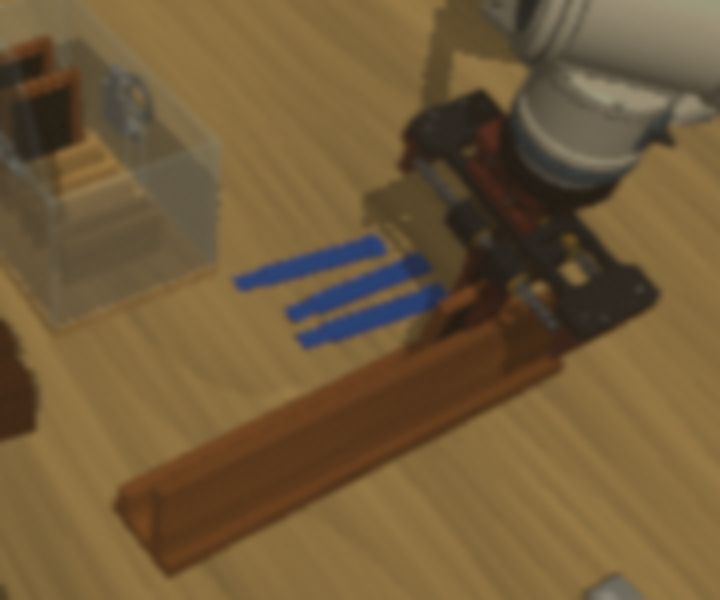

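Run:
```python
from pl import *
ys=np.array([-np.sin(stand[2]),np.cos(stand[2]),0])
s=env.read_state();Rm=R.from_quat(s['orientation']).as_matrix()
def info():
    s=env.read_state();Rm=R.from_quat(s['orientation']).as_matrix()
    B=np.array(s['tool_pos'])+D*Rm[:,2]+4.5*Rm[:,1]
    d=B-[stand[0],stand[1],0]
    print('tilt',np.rad2deg(np.arccos(-Rm[2,2])).round(1),'b',round(d@ys,2),'z',round(B[2],2))
info()
p=np.array(s['tool_pos'])
env.move_l(p+[0,0,2],rate=20); p=np.array(env.read_state()['tool_pos']); say(); info()
s=env.move_l(p-ys*5,rate=15,f_stop=5); say(s); info()
```

```text
tilt 16.1 b -4.5 z 12.04
35.06 [408.6 312.6 169. ] w 8.9 F [ 0.5  0.  -1. ]
tilt 16.0 b -4.39 z 13.95
35.36 [409.  309.9 168.9] w 9.3 F [-1.3  2.3  1.1] True
tilt 15.9 b -6.83 z 13.77
```

Run:
```python
from pl import *
p=np.array(env.read_state()['tool_pos'])
s=env.move_l(p-[0,0,3],rate=15,f_stop=4); say(s)
release(); say()
snap('wrist','w_p3',None,1.4);snap('side','s_p3',(150,100,350,250),4); snap('scene','c_p3',(250,180,430,330),4)
```

```text
35.58 [409.3 310.2 167. ] w 8.6 F [-0.9  0.8  5.2] True
36.02 [409.1 310.2 166.6] w 21.8 F [0.3 0.3 0.3] open
36.67 [406.9 325.9 223.3] w 22.3 F [-0.3 -0.1 -0.5]
```

View pics/w_p3.png

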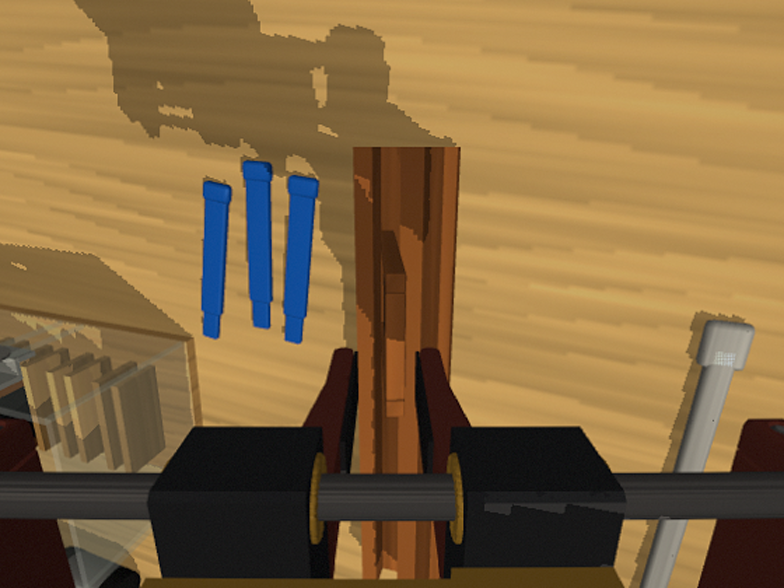

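View pics/s_p3.png

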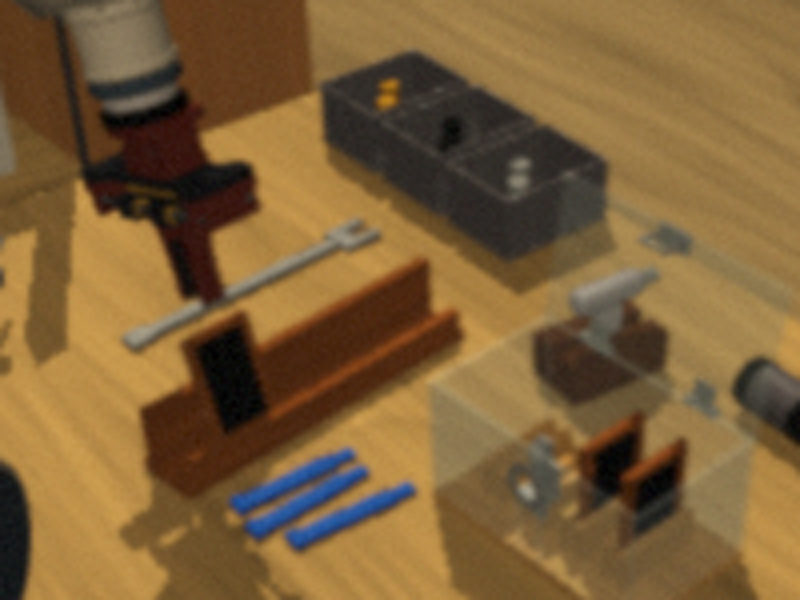

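```bash
cat >> pl.py <<'E'
def slatebox(xs,deg=18.,b=-5.44):
    a=np.deg2rad(deg);u=np.array([0,np.sin(a),np.cos(a)]);n=np.array([0,np.cos(a),-np.sin(a)])
    v={(i,j,k):np.array([xs+i*35,b,12.])-n*9*j+u*110*k for i in(-1,1) for j in(0,1) for k in(0,1)}
    ks=list(v);return [(v[p],v[r]) for i,p in enumerate(ks) for r in ks[i+1:] if sum(x!=y for x,y in zip(p,r))==1]
def info():
    ys=np.array([-np.sin(stand[2]),np.cos(stand[2]),0])
    s=env.read_state();Rm=R.from_quat(s['orientation']).as_matrix()
    B=np.array(s['tool_pos'])+D*Rm[:,2]+4.5*Rm[:,1]
    d=B-[stand[0],stand[1],0]
    print('  tilt',np.rad2deg(np.arccos(-Rm[2,2])).round(1),'b',round(d@ys,2),'z',round(B[2],2))
    return np.array(s['tool_pos']),ys
def lower2(xs):
    t,q=tcp(xs,-2,14,12); s=env.move_l(t,rate=80,f_stop=6); say('14',s)
    if s: return False
    t,q=tcp(xs,-4.2,14,15.7); s=env.move_l(t,q,rate=40,f_stop=6); say('tilt',s); info()
    env.hold(.1);p,ys=info(); s=env.move_l(p-ys*5,rate=15,f_stop=5); say('batten',s); 
    p,ys=info(); s=env.move_l(p-[0,0,4],rate=15,f_stop=4); say('down',s); info()
    return True
E
python3 - <<'E'
from pl import *
c=cam('wrist');b=big(cv2.imread('pics/raw_w_p3.png'),4)
draw(b,c,stand,slatebox(-85),s=4);cv2.imwrite('pics/o12.png',b[600:1200,900:1300])
b=big(cv2.imread('pics/raw_s_p3.png'),6);draw(b,cam('side'),stand,slatebox(-85),s=6);cv2.imwrite('pics/o13.png',b[170*6:220*6,180*6:240*6])
E
```

```text
(no output)
```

View pics/o12.png

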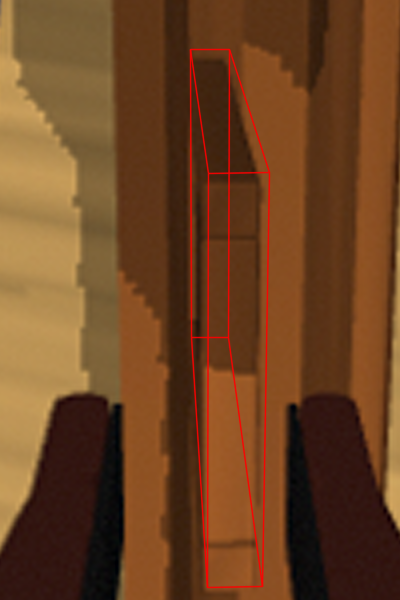

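View pics/o13.png

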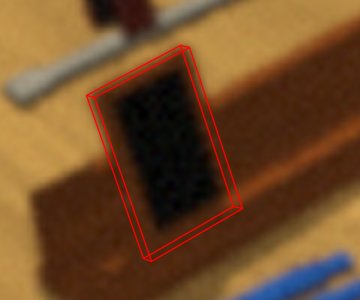

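Run:
```python
from pl import *
s=env.read_state();env.move_l(np.array(s['tool_pos'])+[0,0,90],rate=250)
p,s=grab(2.5,-23.3)
if not s:
    snap('wrist','w_q1')
    lift(p); place(0); snap('wrist','w_q2'); snap('side','s_q2',(150,100,350,250),4)
```

```text
40.7 [581.  -36.9 169.8] w 32.1 F [-0.2  0.7  0.5] at slate False
41.23 [581.1 -36.8 170.3] w 9.1 F [-0.4 -0.2  2.8] gripped
42.13 [580.7 -36.8 229.7] w 8.8 F [ 0.1  0.1 -1.6] lifted
44.8 [495.2 313.2 219.1] w 8.7 F [ 0.5 -0.2 -1.5] above
```

View pics/w_q1.png

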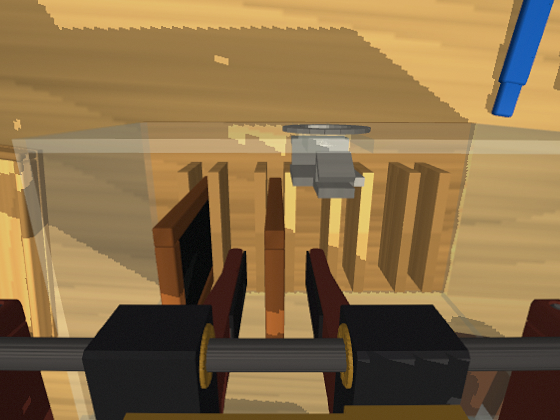

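View pics/w_q2.png

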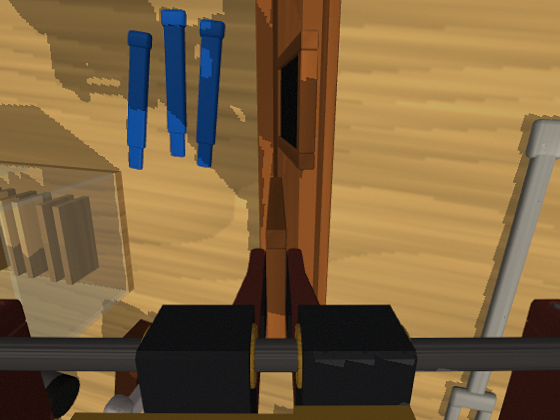

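View pics/s_q2.png

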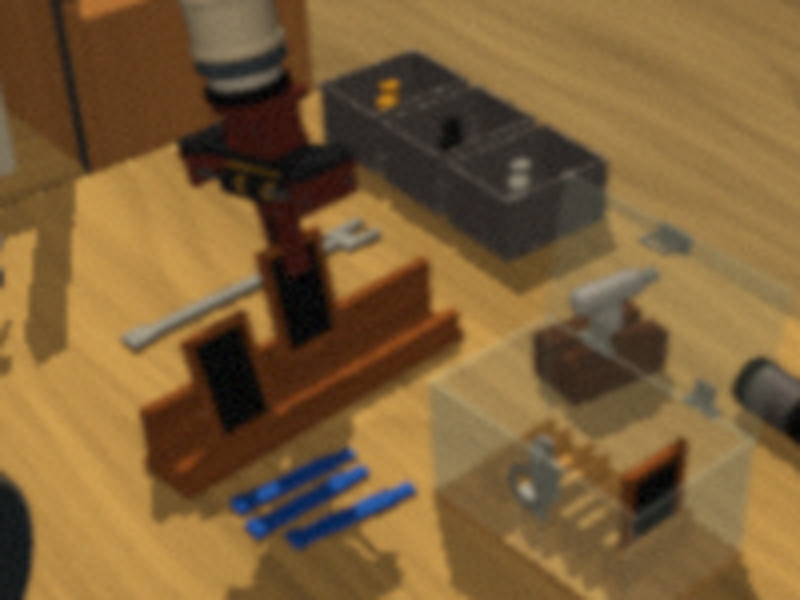

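Run:
```python
from pl import *
if lower2(0):
    release(); say()
snap('wrist','w_q3'); snap('side','s_q3',(150,100,350,250),4)
```

```text
45.51 [493.2 312.5 169.5] w 8.8 F [-0.7 -0.1  5.2] 14 True
```

View pics/w_q3.png

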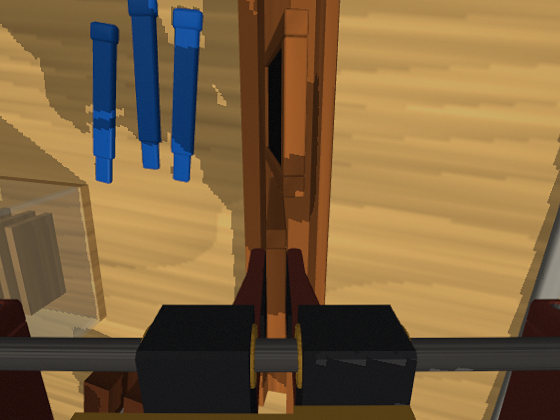

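View pics/s_q3.png

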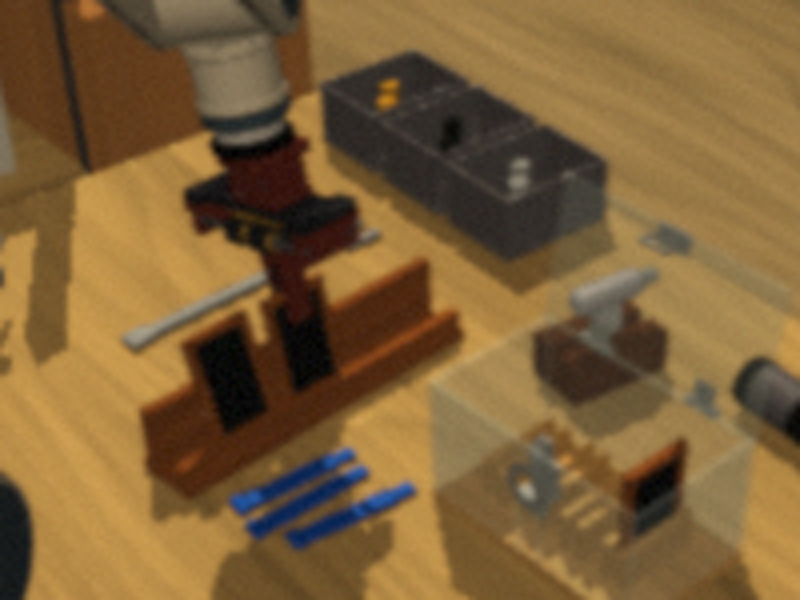

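```bash
sed -i "s/t,q=tcp(xs,-2,14,12); s=env.move_l(t,rate=80,f_stop=6); say('14',s)/t,q=tcp(xs,-2,24,12); env.move_l(t,rate=80); t,q=tcp(xs,-2,15,12); s=env.move_l(t,rate=30,f_stop=9); say('15',s)/" pl.py
python3 - <<'E'
from pl import *
p,_=info(); env.move_l(p+[0,0,5],rate=30); env.hold(.1); info(); say()
if lower2(0):
    release(); say()
snap('wrist','w_q4',None,1.4); snap('side','s_q4',(150,100,350,250),4)
E
```

```text
tilt 12.1 b -2.77 z 12.12
  tilt 12.1 b -2.92 z 16.85
46.03 [493.  312.3 174.2] w 9.0 F [-0.5  0.4 -2.2]
46.73 [494.  312.9 172. ] w 8.6 F [ 0.5 -0.6 -0.3] 15 False
47.1 [493.2 321.2 169.1] w 8.6 F [-0.3  0.2 -1.9] tilt False
  tilt 15.7 b -3.75 z 13.87
  tilt 15.7 b -4.13 z 13.98
47.5 [493.6 318.  169.2] w 8.9 F [-0.4  2.9  0.2] batten True
  tilt 15.6 b -6.71 z 13.87
47.73 [493.8 318.3 167.3] w 8.5 F [-1.3  1.3  4.8] down True
  tilt 15.6 b -6.57 z 12.04
48.17 [493.5 318.3 166.8] w 21.9 F [-0.1  0.8  0.2] open
48.82 [491.3 333.7 223.5] w 21.8 F [ 0.4 -0.5 -0.4]
```

View pics/w_q4.png

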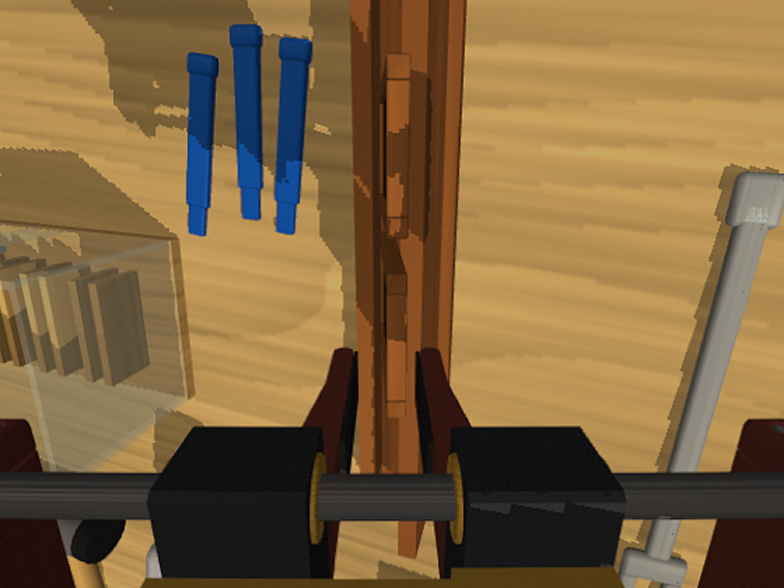

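View pics/s_q4.png

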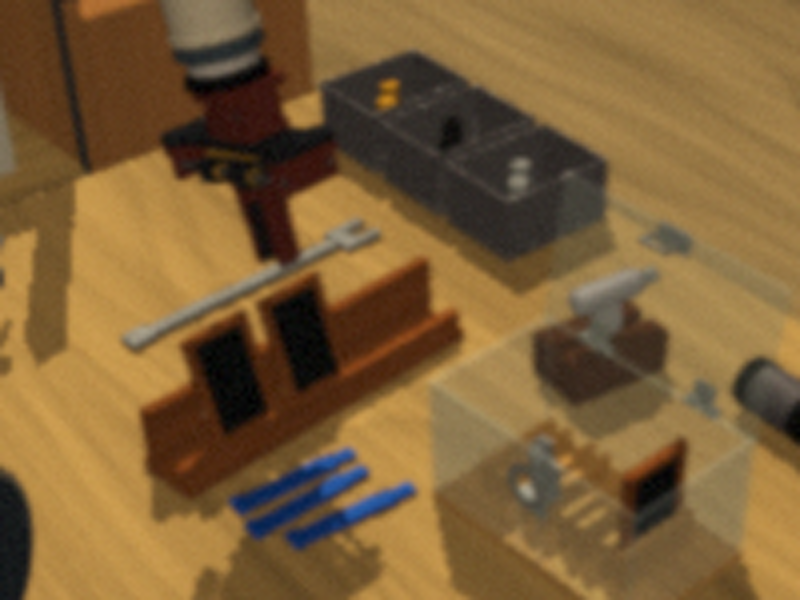

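Second slate is seated next to the first. Third likewise.

Run:
```python
from pl import *
s=env.read_state();env.move_l(np.array(s['tool_pos'])+[0,0,90],rate=250)
p,s=grab(2.5,-71.3)
if not s:
    snap('wrist','w_r1')
    lift(p); place(85); snap('wrist','w_r2')
    if env.read_state()['width']>6 and lower2(85): release(); say()
    snap('wrist','w_r3',None,1.4); snap('side','s_r3',(150,100,350,250),4)
```

```text
52.88 [584.3 -84.7 169.8] w 32.5 F [-0.5 -1.   0.9] at slate False
53.42 [584.4 -84.7 170.3] w 8.8 F [-0.5 -0.   2.1] gripped
54.32 [584.  -84.7 229.7] w 8.8 F [-0.9 -0.5 -1.5] lifted
57.13 [579.8 322.2 219.3] w 8.8 F [ 0.4 -0.5 -1.4] above
58.23 [578.6 322.  172.3] w 8.6 F [-0.2 -0.5 -1.4] 15 False
58.6 [577.8 330.2 169.2] w 8.9 F [-0.5  0.1 -2. ] tilt False
  tilt 15.7 b -3.71 z 13.93
  tilt 15.7 b -4.14 z 14.02
59.0 [578.1 327.2 169.2] w 8.7 F [-0.2  3.2  1. ] batten True
  tilt 15.5 b -6.45 z 13.84
59.21 [578.1 327.6 168.3] w 9.0 F [-1.3 -0.2  5.9] down True
  tilt 15.6 b -6.23 z 13.02
59.65 [577.9 327.6 167.5] w 21.7 F [ 0.6 -0.6 -0.2] open
60.3 [575.6 343.  224. ] w 21.8 F [ 0.5 -0.2 -0.3]
```

View pics/w_r3.png

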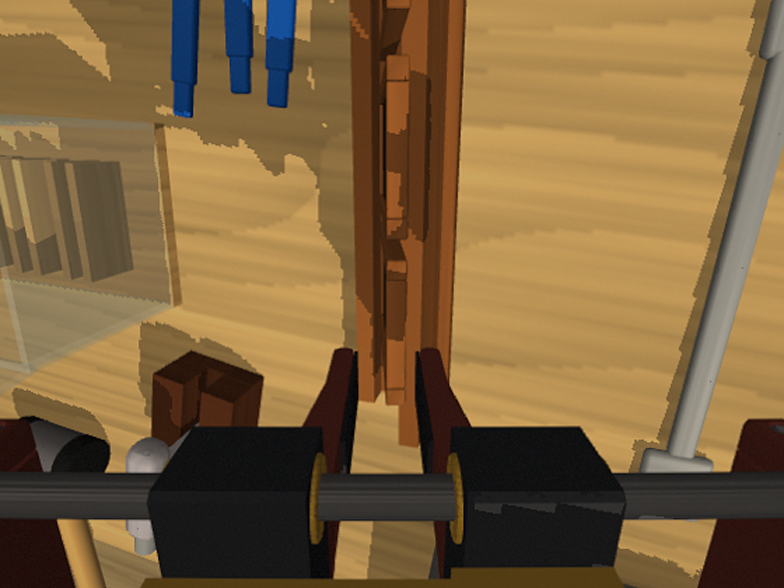

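View pics/s_r3.png

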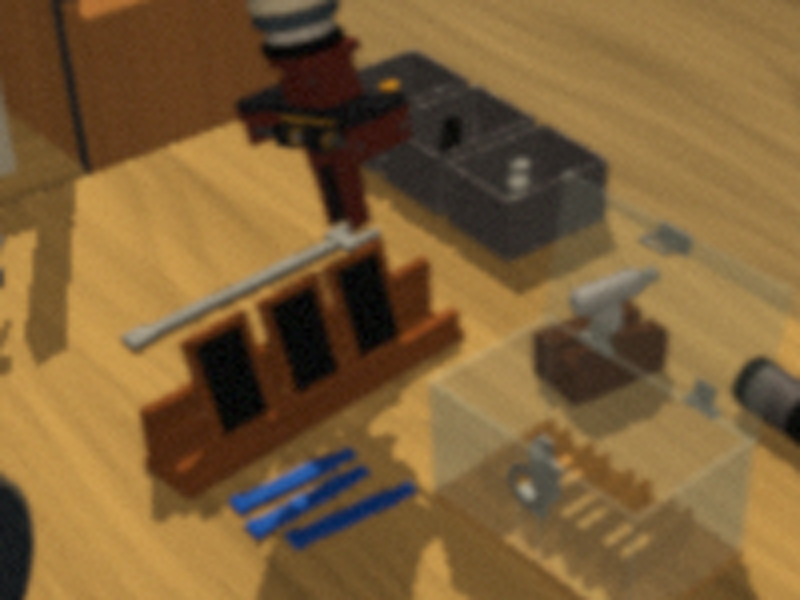

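```bash
cat > lid.py <<'E'
from pl import *
q=down(case[2]+np.pi)
def tp(th,r,gap=0):
    th=np.deg2rad(th)
    x=66-r*np.cos(th)+(5+gap)*np.sin(th); z=130+r*np.sin(th)+(5+gap)*np.cos(th)
    return W(case,[(x+10,0,z+80)])[0]
E
python3 - <<'E'
from lid import *
s=env.read_state();env.move_l(np.array(s['tool_pos'])+[0,0,160],rate=250)
set_gripper(0)
a=tp(100,112,35); print(a.round(),np.round(env.ik(a,q),2))
env.reach(a+[0,0,80],q); env.move_l(a,rate=150); env.hold(.1); say()
snap('side','s_l0',(200,110,360,230),4.5); snap('scene','c_l0',(180,80,340,230),4)
E
```

```text
[711.  -5. 313.] [-0.02  0.54  1.41 -0.    1.19 -1.66]
63.83 [712.2  -4.3 315. ] w 0.5 F [ 1.  -0.5  1. ]
```

View pics/s_l0.png

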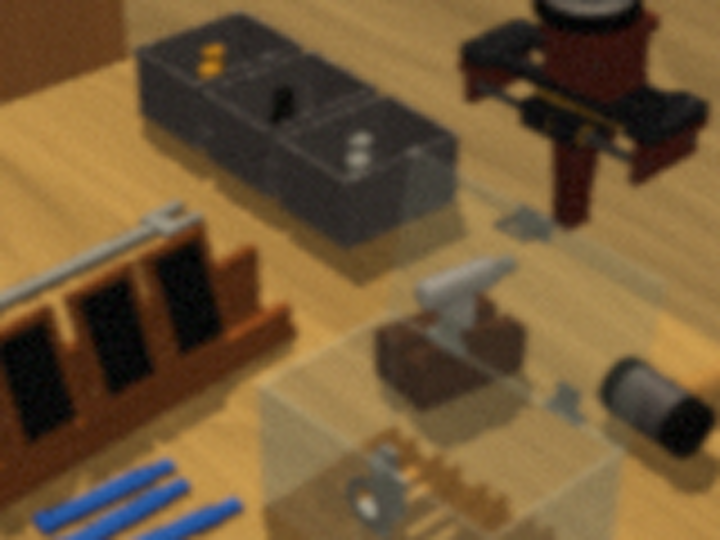

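View pics/c_l0.png

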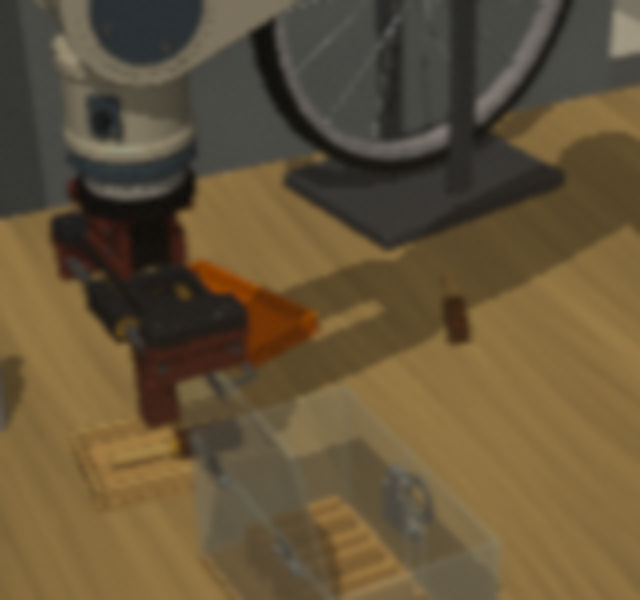

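Run:
```python
from lid import *
env.move_l(tp(100,124,35),rate=60)
ok=True
for th in (100,92,84,76,68,60):
    s=env.move_l(tp(th,124,1 if th>90 else 0),rate=70,f_stop=10); say(th,s)
    if s: break
snap('side','s_l1',(200,110,360,230),4.5); snap('scene','c_l1',(180,80,340,230),4)
```

```text
64.91 [680.2  -6.7 331.4] w 1.0 F [-0.4  0.4  0.9] 100 False
65.31 [662.6  -7.9 333.9] w 0.5 F [ 0.5  1.  -0.3] 92 False
65.72 [644.6  -9.1 334. ] w 0.9 F [ 0.2  0.8 -0.7] 84 False
66.12 [627.4 -10.3 331.5] w 0.2 F [ 0.  -0.7  0.6] 76 False
66.52 [610.8 -11.4 326.8] w 0.0 F [ 0.4 -0.2  0.6] 68 False
66.92 [594.9 -12.5 319.8] w 0.8 F [0.3 0.3 0.3] 60 False
```

View pics/s_l1.png

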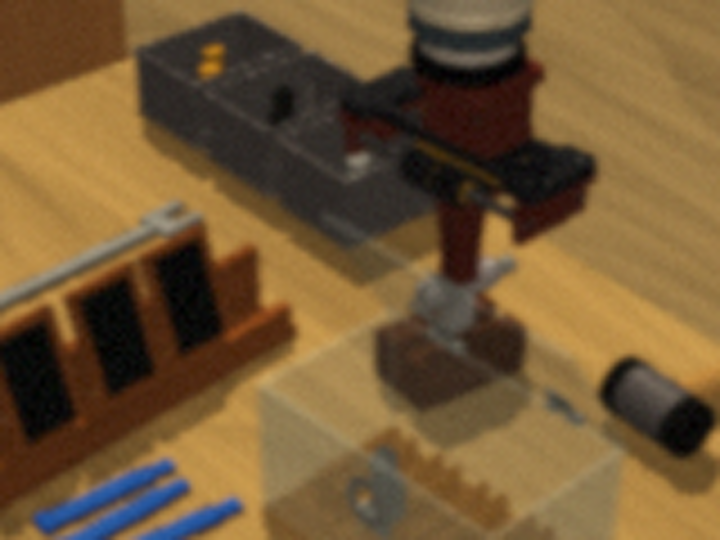

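View pics/c_l1.png

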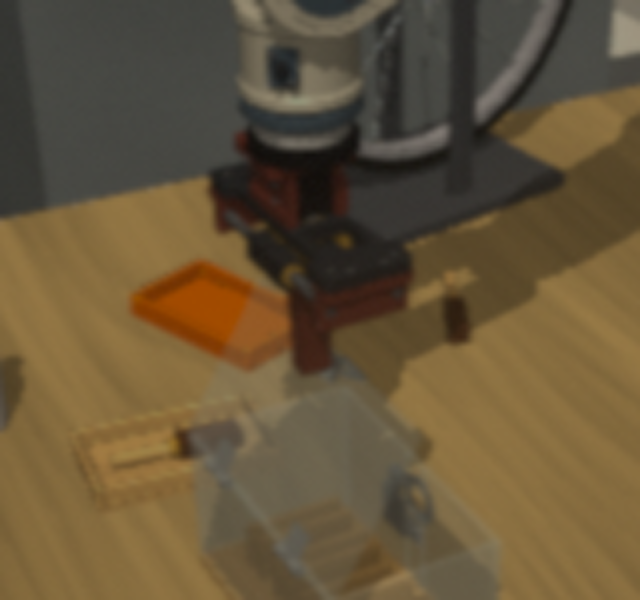

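Run:
```python
from lid import *
for th in (52,44,36,28,20,14,9,6):
    s=env.move_l(tp(th,126),rate=70,f_stop=12)
    if s: break
say(th,s)
if not s:
    p=tp(0,127,-2)
    s=env.move_l(p,rate=25,f_stop=22); say('press',s); env.hold(.3); say()
snap('side','s_l2',(200,110,360,230),4.5); snap('scene','c_l2',(180,80,340,230),4)
```

```text
69.92 [528.3 -17.  227.9] w 0.6 F [ 1.1 -0.8 -0. ] 6 False
70.67 [526.3 -17.2 213.3] w 0.2 F [-0.  -0.4  5.6] press False
70.97 [526.3 -17.2 213.4] w 0.6 F [ 0.2 -0.9  4.8]
```

View pics/s_l2.png

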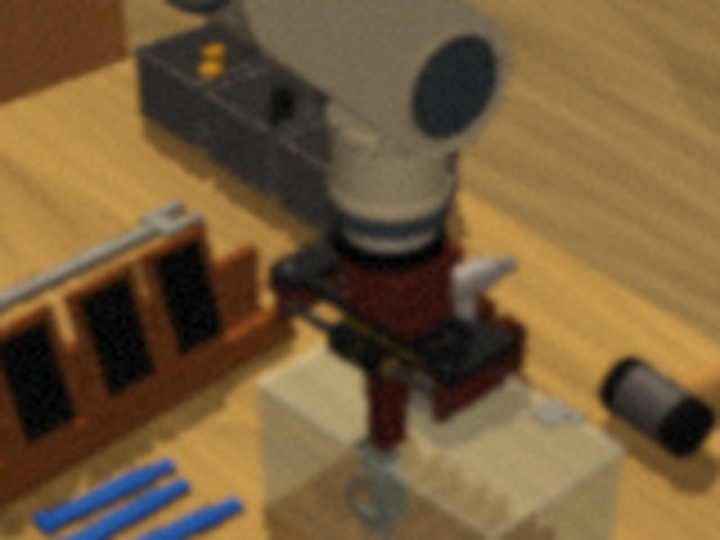

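Run:
```python
from lid import *
for g in (-4,-6,-8):
    s=env.move_l(tp(0,127,g),rate=25,f_stop=20); say('press',s)
    if env.read_state()['force'][2]>15: break
env.hold(.3); say()
env.move_l(tp(0,127,15),rate=40); env.hold(.3); say('up15')
snap('side','s_l3',(200,110,360,230),4.5)
```

```text
71.33 [526.3 -17.2 211.6] w 0.4 F [-1.6  0.4  8.8] press False
71.58 [526.4 -17.2 210. ] w 0.3 F [-2.2  0.2 13. ] press False
71.83 [526.4 -17.2 208.4] w 0.2 F [-4.8  0.4 17.7] press False
72.12 [526.4 -17.2 208.5] w 0.3 F [-3.3 -0.3 16.3]
73.15 [526.  -17.2 229.8] w 0.7 F [ 0.1 -0.8 -0.7] up15
```

View pics/s_l3.png

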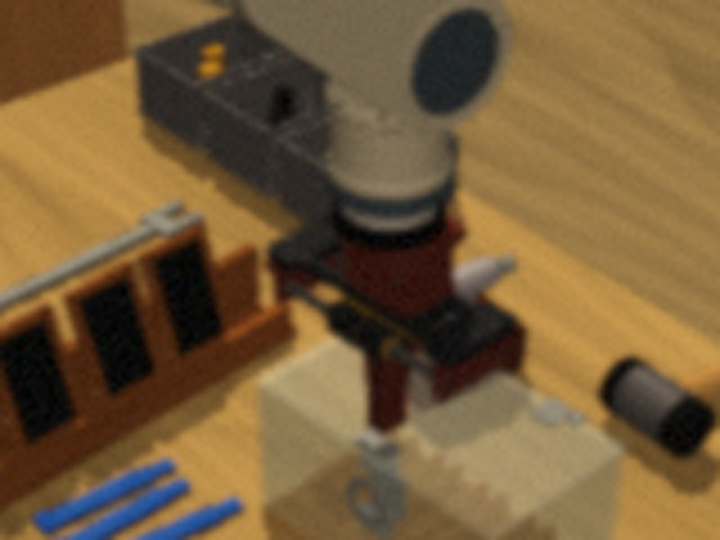

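Run:
```python
from lid import *
p=np.array(env.read_state()['tool_pos']); env.move_l(p+[0,0,130],rate=150)
env.reach([420,-150,400],q); env.hold(.8); say()
snap('side','s_f',None,1.4); snap('scene','c_f',None,1.4)
im=cv2.imread('pics/raw_s_f.png');save(im,'s_f2',(170,150,400,300),3.4)
b=big(im,5)
draw(b,cam('side'),case,box(-69,66,-120,120,130,135),s=5);cv2.imwrite('pics/o14.png',b[160*5:270*5,240*5:360*5])
```

```text
75.75 [ 420. -150.  400.] w 0.3 F [-1.  -0.1  0.2]
```

View pics/s_f2.png

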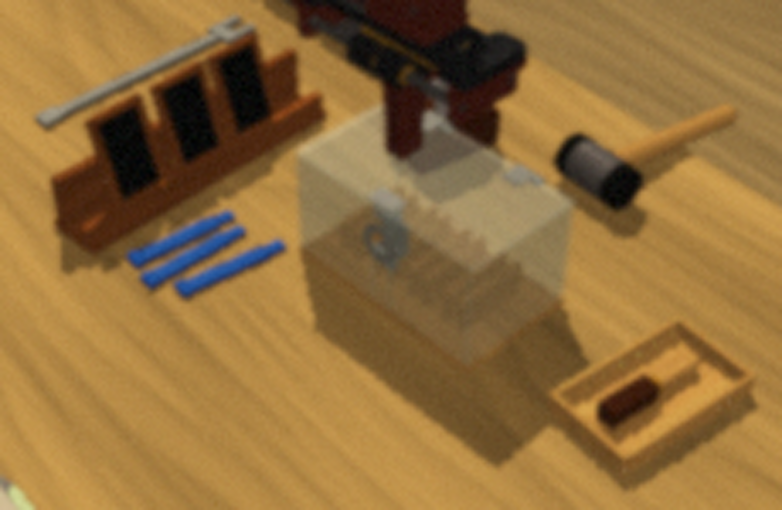

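View pics/c_f.png

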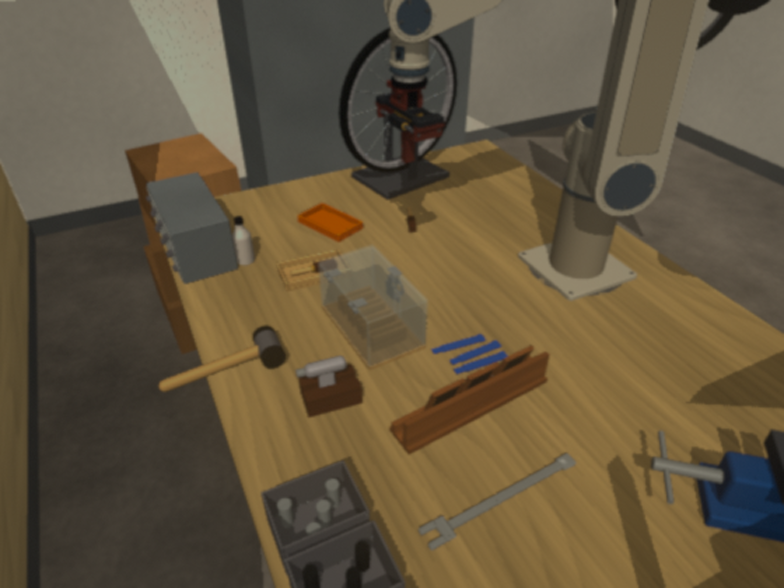

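View pics/o14.png

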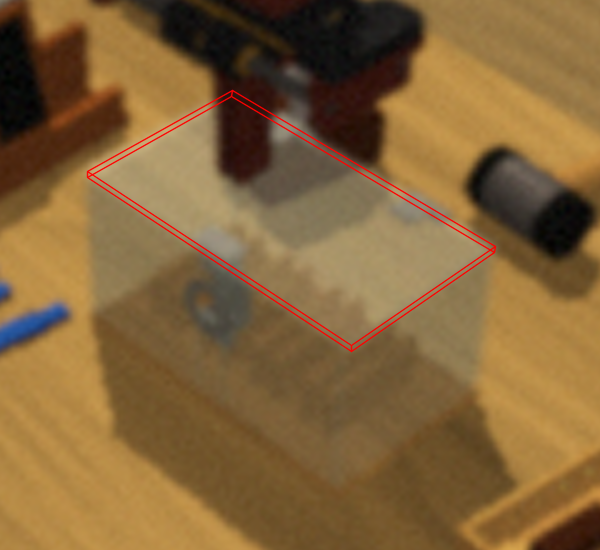

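Run:
```python
from pl import *
tgt=W(stand,[(-60,0,70)])[0]
best=None
for tl in (35,30,25,20,10):
  for d in (240,270,300,340):
    a=np.deg2rad(tl);yaw=stand[2];f=np.array([np.cos(yaw),np.sin(yaw),0]);u=np.array([0,0,1.])
    z=np.sin(a)*f-np.cos(a)*u;x=-(np.cos(a)*f+np.sin(a)*u)
    Rm=np.c_[x,np.cross(z,x),z];look=-.305*x+.952*z
    t=tgt-look*d-Rm@np.array([84.4,-.3,-81.4]);q=R.from_matrix(Rm).as_quat();j=env.ik(t,q)
    if j is not None and (t+80*z)[2]>150 and best is None: best=(t,q);print(tl,d,t.round(),np.round(j,2))
t,q=best
env.reach(t+[0,0,30],q);env.move_l(t,rate=100);env.hold(.2)
im,c=snap('wrist','w_end')
b=big(im,3)
draw(b,c,stand,box(-170,170,14,26,12,72)+box(-170,170,-26,-14,12,30),s=3)
for i in(-85,0,85): draw(b,c,stand,slatebox(i),(0,255,0),s=3)
cv2.imwrite('pics/o15.png',b[100:700,500:1200]);cv2.imwrite('pics/o16.png',big(im,3)[100:700,500:1200]);say()
```

```text
35 300 [315. 267. 233.] [ 0.9   0.19  2.36 -1.26  0.45  0.36]
78.42 [315.3 267.4 233.8] w 0.6 F [ 0.9 -1.   0.2]
```

View pics/o15.png

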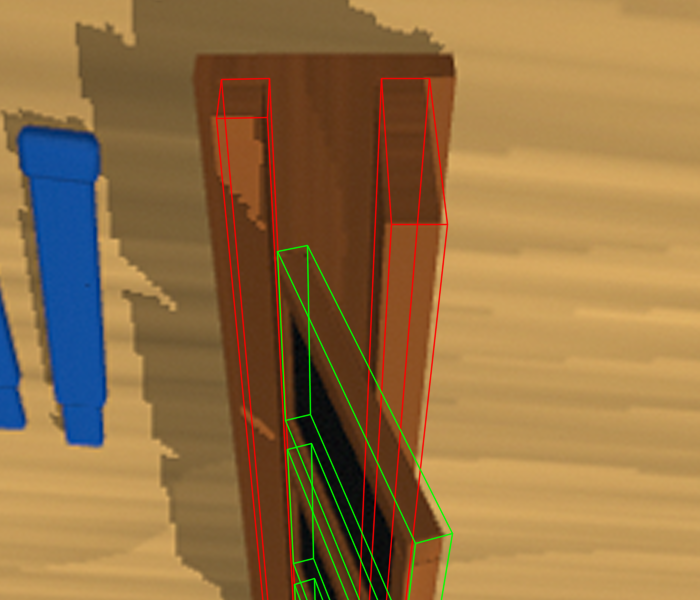

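View pics/o16.png

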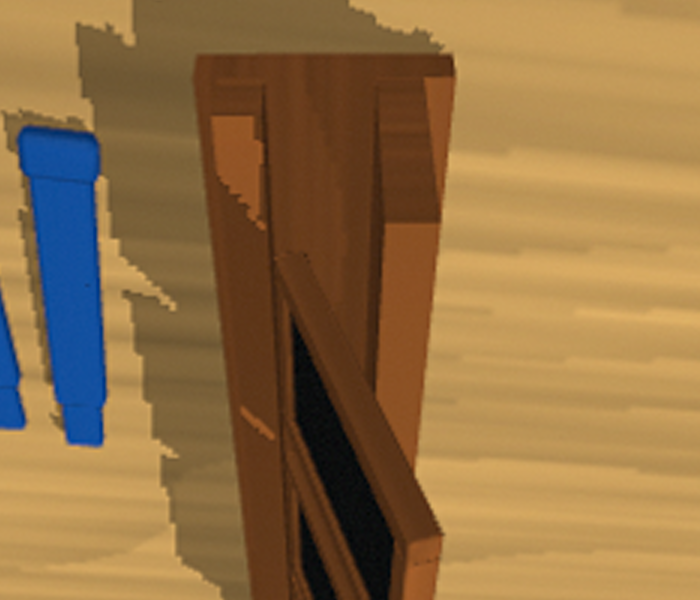

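Run:
```python
from pl import *
p,_=info();env.move_l(p+[0,0,60],rate=150)
env.reach([450,-100,420],down(np.pi));env.hold(.3)
snap('side','s_z',(170,130,400,300),3.4); workorder.sign_off(); say()
```

```text
tilt 35.0 b 5.0 z 102.79
the job is handed in; nothing more can be done
the job is handed in; nothing more can be done
```

View pics/s_z.png

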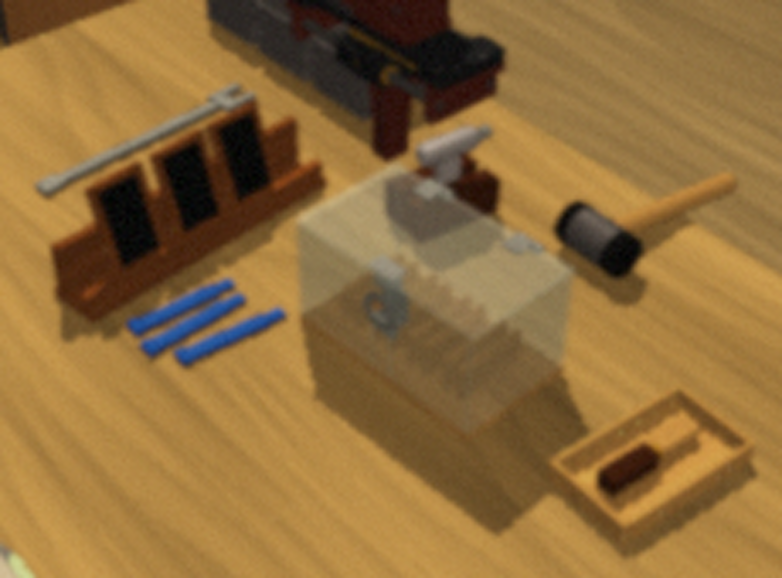

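The job is done and handed in at about 80 s. I sprang the catch with the left-hand dowel, which opened the lid, and laid that dowel flat in the wooden tray. I then stood the three slates present (slots at y = -72, -24 and +72 mm) side by side on the stand and pressed the empty case shut.

**Last checks:**
- **Lid:** it stayed down after the finger lifted off, with no force on the tool. That I take as the catch holding.
- **Slates:** in a close view along the stand, the nearest slate has its foot at the batten and leans about 18° on the back board. The other two are partly hidden there, but they leaned alike in the final side view, and all three touched the batten when placed.
- **Dowel and other tools:** the last pictures show the dowel in the tray, and the levers, wrench, torque key and orange tray look unmoved.

**Disagreements and setbacks:**
- The stand measured 1 to 1.5 mm nearer the case than my first fit. The contact forces while placing took up the difference.
- The first two slates touched the stand's base earlier than planned while being lowered, with forces under 6 N, and I corrected both before releasing them.

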